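# Start the crank screw of a bench tube clamp

### The arm

A 6-joint arm with a two-finger parallel gripper is mounted at the origin on the work surface. World frame = base frame: x ahead of the robot, y to its left, z up, the work surface at z = 0. Lengths are in m, angles in rad, forces in N, time in s.
With the tool pointing down it reaches from about 0.275 to 0.825 m from the base axis. Payload 5.2 kg.
Tool frame: the origin (TCP) lies midway between the tips of the shut fingers; the grasp point (between the pads) lies 19 mm behind it; z points along the fingers, y is the line along which they close (so a half turn about z gives the same grasp; the last joint's range is limited). The gripper opens to 93 mm and grips with 3 to 60 N. Pads are 15 mm wide; open, the fingers measure 128 mm over their backs; the gripper's body (75 mm by 188 mm) begins 65 mm behind the grasp point.
Start: joints at [1.113, 0.259, 1.535, -0, 1.348, -0.203], TCP at [0.139, 0.532, 0.18] pointing down, gripper open.
Joint ranges: [-3.14, 3.14], [-0.91, 2.08], [0.19, 2.58], [-1.22, 4.36], [0.22, 2.71], [-3.12, 3.12]. Speed limits (rad/s): [2.57, 2.57, 3.14, 3.14, 3.14, 3.14].

### API

Orientations are given as a rotation vector (axis times angle).
In Python, from station import get_state, viewer, workorder gives the robot as it stands. The module is installed in compiled form; this text tells all that it offers.
- The arm moves only by the tool step_arm, never from a script. Its argument "series" is a list of rows, each an object with "hand": the gripper command: -1 is fully open, 1 is shut, values between are in proportion; "dp": the shift along the tool's x, y, z in m, a list of three; "roll": the turn about the tool's z in rad. A call has 1 to 12 rows; each row shifts and turns the commanded pose from where the row before left it, along the tool's axes as they then stand; what a row does not reach is not made up. A row lasts 1/12 s, in which the tool goes at most 41.7 mm and 7.16 degrees, less where a joint would pass 70% of its speed; a pose out of reach is approached as far as the arm can. A call is refused whole if a number of a shift passes 0.0417 or a number of a turn 0.125, either way. A call with a gripper value outside its range is refused whole. The fingers move at their own pace and stop on an object; the grip force is fixed at half the most. Time passes only in rows, so rows that do not move let the fingers close. It gives the time, the measured TCP pose, the force, the opening and the grip force at its end, in the units of the state.
- get_state(): the state, without advancing time (a new reading comes with each control period).
- viewer.grab_frame(name): name is "side" or "top"; returns a dict with "image" (400x640x3 uint8, red, green, blue), "K" (3x3 intrinsics, pixels), "k1" (the pictures are not rectified: a ray, as slopes to the right and down, at radius r is drawn at 1 + k1 r^2 times it, then the intrinsics apply), "T" (4x4, takes a point from camera to world coordinates). Camera axes: x right, y up, looking along -z (the intrinsics and any distortion apply to the point x, -y, -z); pixel columns grow to the right and rows downward; lengths in m; the calibration is good to about 2 mm. A picture is of the moment at which its call begins. There is no depth.
- workorder.hand_in(): hands the job in; it is judged then, once.
The state is a dict: "clock": time; "joints": joint angles; "dq": joint speeds; "joint_torque": joint torques, N m; "tool_pos": TCP position; "orientation": TCP orientation; "ft_force": force on the tool from outside, world axes, zero at the start; "wrist_torque": the same for the moment, N m; "grip_width": opening from 0.0 (shut) to 1.0 (fully open); "finger_force": force on a finger pad.
Only numpy, scipy, OpenCV 4.12 (cv2) and the standard library are available. Lean on these libraries where they do the work, as an engineer would, in place of code of your own. Each camera call takes 0.05 s, during which the arm holds its last target. There are 200 camera calls.

### The job

The cap of the bench tube clamp is shut on a frame tube and its crank screw stands loose on the first thread of the brass boss. Draw the upright locating pin, which blocks the crank, out of its bore and leave it hanging by its collar in the slotted bracket on the clamp's side; then turn the crank backward (anticlockwise from above), letting the screw ride on the thread by its own weight, until you feel it drop, and from that drop turn it forward (clockwise) one full turn. Finish gripping the crank's handle, holding the screw still there, and leave the other things on the bench where they lie.

Things in the scene. Friction and masses are not known exactly. Their poses are not given: they have to be found in the camera images.
- clamp: Grey cast bench tube clamp, fixed. Origin on the bench top below the screw's vertical axis; x points from the screw to the clamped tube (35 mm thick, 420 long, along y, axis at x 88, z 79 mm), z up. Base plate 215 x 150 mm. Cap top 90 mm above the bench for x -35 to 45, y -38 to 68 mm, rising to 108 mm over the tube.
- pin: Loose upright steel pin, about 0.18 kg. Origin on its axis at the collar's underside, z up. Collar 30 mm across, 5 thick; above it a round grip 16 mm across, top 70 mm above the origin; below, a 12 mm shank 58 mm long. At first in a 14 mm bore of the cap, 48 mm from the screw axis along the clamp's +y, collar on the cap (90 mm up): 58 mm of lift frees it. The crank arm cannot pass its grip.
- notch (a point): Seat of the parking slot, at the top face (66 mm up) of the 10 mm thick bracket on the clamp's +y side, 112 mm from the screw axis. Slot 17 mm wide along the clamp's x, open to -x (open edge 20 mm from here), closed end 8.5 mm beyond in +x. The shank enters from the open side, then the collar rests on the prongs with the pin's origin here. Its z is up, x the clamp's x.
- hub (a point): Centre of the top of the crank's round hub (36 mm across), on the screw axis, about 150 mm above the bench; rises and falls with the screw. The crank arm is 20 mm wide and 14 thick, its middle 14 mm below this point.
- handle: Black revolving grip of the crank: upright cylinder 22 mm across, 63 mm tall, free to spin on its stem, 65 mm from the screw axis. Origin at the centre of its lower end, about 146 mm above the bench; the crank arm is right below it.
- screw_turn (a joint): Turn of the screw and crank, rad, counted over many turns: 0 with the crank along the clamp's -y; grows turning forward (clockwise from above). Starts between -1.4 and 1.4. Needs about 1 N at the handle and stays where left. The angle of the thread's drop is not given: roughly 0.3 to 0.9 turn backward from the start. Screw parts that turn weigh 0.75 kg.
- screw_lift (a joint): Height of the screw, m, up positive. 5 mm pitch, right-handed: rises 5 mm per turn backward, sinks 5 mm per turn forward. Turned backward past the thread's start it falls 5 mm at once by its weight (7 N); a firm grip that does not go down with it holds it up, a push on the handle's side leaves it free. Turned on backward it climbs again and drops one turn later.
- spanner: combination spanner lying on the bench, 180 mm long; origin under its middle; a bystander
- grease: low round steel tin, 72 mm across, 55 mm tall; origin at the centre of its underside; a bystander
- sprocket: flat steel chainring, 116 mm across, lying flat; a bystander
- pedal: bicycle pedal, about 95 x 110 mm, 24 mm tall, lying flat; a bystander
- screwdriver: screwdriver lying on the bench, 200 mm long; a bystander
- hammer: hammer lying on the bench, 280 mm long; a bystander
- hardware_tray: grey open tray of nuts and bolts, 120 x 170 mm, 35 mm tall; a bystander

How it is judged:
By the outcome, as a careful person would: the job done as asked, in the order asked, and still so for the second after the job is handed in, while the arm keeps its last pose, push and grip.
It also fails if it takes over 72 s, if anything falls off the work surface, if the arm or the gripper's body presses on something with over 40 N, if the wrist force passes 120 N, or if a joint passes its speed limit or range.

## Working session

There is one attempt and no reset: what is moved stays moved. The work goes in short steps, Python scripts to look and compute and a tool call to move; the robot and the scene stay as the last step left them, time stands still between calls to the robot, and variables do not carry over. Pictures are saved under pics/ and viewed, at most 10 in all, crops included, and the job is handed in when it is done.

Besides the shell and the picture viewer there is one more tool, called by a JSON object that holds its "fn" and its "kwargs", one argument or row to a line. step_arm: Moves the arm, as the interface text tells. Its arguments: {"type":"object","properties":{"series":{"type":"array","items":{"type":"object","properties":{"hand":{"type":"number"},"dp":{"type":"array","items":{"type":"number"}},"roll":{"type":"number"}}}}},"required":["series"]}

```bash
mkdir -p pics
cat > h.py <<'E'
import numpy as np,cv2
from station import get_state,viewer,workorder
def grab(n,f=None):
    d=viewer.grab_frame(n)
    if f: cv2.imwrite('pics/'+f,d['image'][:,:,::-1])
    return d
def ray(d,u,v):
    K=np.array(d['K']);T=np.array(d['T']);k=d['k1']
    p=np.array([(u-K[0,2])/K[0,0],(v-K[1,2])/K[1,1]]);q=p.copy()
    for _ in range(30): q=p/(1+k*(q@q))
    r=T[:3,:3]@np.array([q[0],-q[1],-1]);return T[:3,3],r/np.linalg.norm(r)
def onz(d,u,v,z):
    o,r=ray(d,u,v);return o+r*(z-o[2])/r[2]
def proj(d,P):
    K=np.array(d['K']);T=np.array(d['T']);c=T[:3,:3].T@(np.array(P)-T[:3,3])
    q=np.array([c[0],-c[1]])/-c[2];q=q*(1+d['k1']*(q@q));return q*[K[0,0],K[1,1]]+[K[0,2],K[1,2]]
def two(a,ua,b,ub):
    o1,r1=ray(a,*ua);o2,r2=ray(b,*ub)
    s=np.linalg.lstsq(np.c_[r1,-r2],o2-o1,rcond=None)[0]
    p,q=o1+s[0]*r1,o2+s[1]*r2;return (p+q)/2,np.linalg.norm(p-q)
E
python3 - <<'E'
from h import *
np.set_printoptions(precision=4,suppress=True)
for n in('top','side'):
    d=grab(n,n+'0.png');print(n,d['K'],d['k1'],d['T'])
print(get_state())
E
```

```text
top [[481.1037   0.     312.2838]
 [  0.     481.1037 202.7913]
 [  0.       0.       1.    ]] 0.035934830114274285 [[-0.0093  0.9768 -0.214   0.2715]
 [-1.     -0.0093  0.001  -0.0367]
 [-0.001   0.214   0.9768  1.6469]
 [ 0.      0.      0.      1.    ]]
side [[431.9144   0.     316.0273]
 [  0.     431.9144 201.8669]
 [  0.       0.       1.    ]] -0.0870832418325911 [[ 0.7053  0.3891 -0.5926 -0.2725]
 [-0.7089  0.3875 -0.5893 -0.9237]
 [ 0.0003  0.8357  0.5491  0.9166]
 [ 0.      0.      0.      1.    ]]
{'clock': 0.1, 'joints': array([ 1.1132,  0.2593,  1.5359,  0.    ,  1.348 , -0.2028]), 'dq': array([ 0.001 , -0.0009, -0.0031, -0.0017,  0.    , -0.0004]), 'joint_torque': array([  0.0024, -43.8213, -28.4643,   0.072 ,   0.0363,  -0.0001]), 'tool_pos': array([0.1384, 0.5318, 0.1794]), 'orientation': array([-0.3991, -3.1156,  0.0023]), 'ft_force': array([0.4501, 0.945 , 0.6205]), 'wrist_torque': array([0.0757, 0.0021, 0.0045]), 'finger_force': 0.0, 'grip_width': 0.9985206475302367}
```

View pics/top0.png

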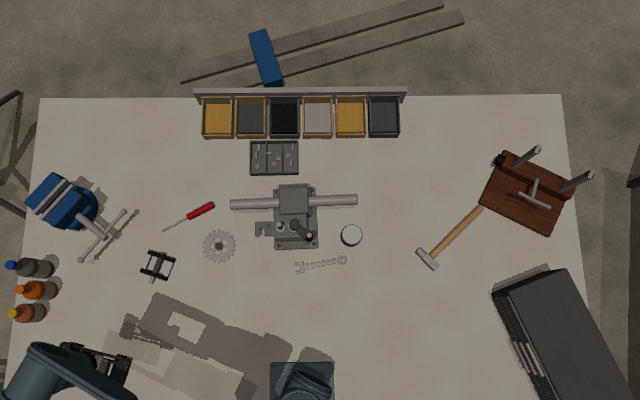

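View pics/side0.png

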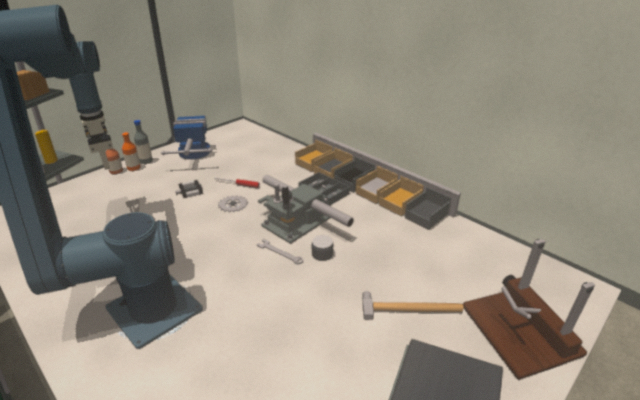

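The top view shows the clamp at about (295,215), the bracket at (265,228) on its left, and the crank with its dark handle near (300,230). I'll enlarge both views.

Run:
```python
from h import *
a=cv2.imread('pics/top0.png')[175:260,225:365];b=cv2.imread('pics/side0.png')[165:245,250:360]
a=cv2.resize(a,None,fx=5.6,fy=5.6,interpolation=3)[:,:784];
cv2.imwrite('pics/c1.png',a)
cv2.imwrite('pics/c2.png',cv2.resize(b,None,fx=7,fy=7,interpolation=3))
```

```text
(no output)
```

View pics/c1.png

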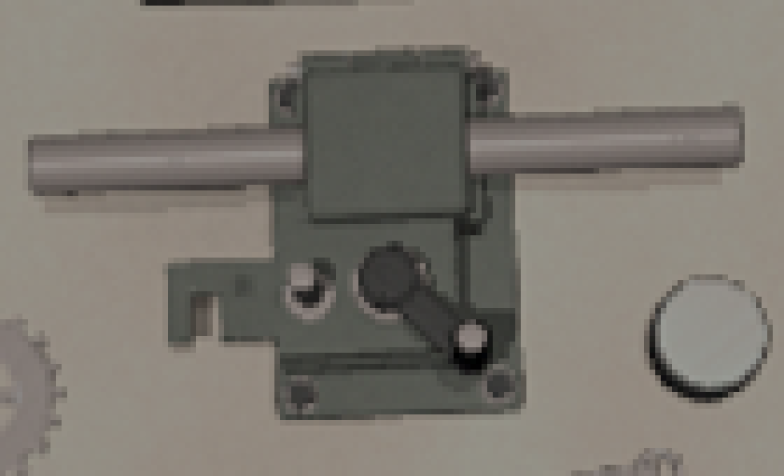

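View pics/c2.png

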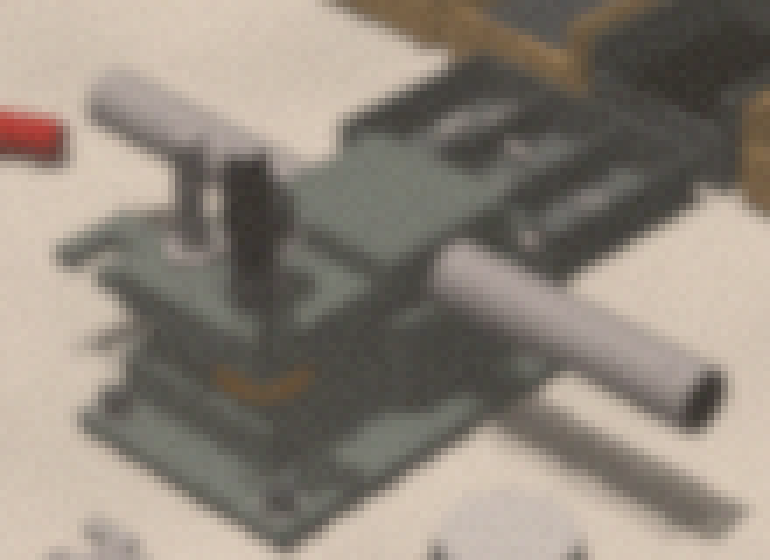

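Run:
```python
from h import *
np.set_printoptions(precision=4,suppress=True)
d=grab('top');s=grab('side')
def t(x,y,z): return onz(d,225+(x+.5)/5.6-.5,175+(y+.5)/5.6-.5,z)
L=t(28,165,.079);R=t(743,136,.079);v=L-R;print('tube',L,R,np.linalg.norm(v),'ydir yaw',np.arctan2(-v[0],v[1]))
yaw=np.arctan2(-v[0],v[1]);m=(L+R)/2;ex=np.array([np.cos(yaw),np.sin(yaw),0]);ey=np.array([-np.sin(yaw),np.cos(yaw),0])
hub=t(391,277,.150);pin=t(309,292,.093);han=t(470,337,.209)
print('hub',hub,'pin',pin,'handle',han)
print('pin-48ey',pin-.048*ey,'tube-88ex (x only)',m-.088*ex)
h=han-hub;print('crank len',np.linalg.norm(h[:2]),'local',h@ex,h@ey,'turn',np.arctan2(-(h@ex),-(h@ey)))
def sd(x,y): return (250+(x+.5)/7-.5,165+(y+.5)/7-.5)
def tp(x,y): return (225+(x+.5)/5.6-.5,175+(y+.5)/5.6-.5)
print('handle top two',two(d,tp(470,337),s,sd(248,155)))
print('pin top two',two(d,tp(300,272),s,sd(190,145)))
o=(hub+pin-.048*ey)/2
for n,P in dict(notch=o+.112*ey,pin=o+.048*ey).items(): print(n,P)
n=(o+.112*ey-.014*ex);n[2]=.066;q=proj(d,n);print('slot mid crop',(q-[225,175])*5.6)
```

```text
tube [0.6133 0.2372 0.079 ] [ 0.6269 -0.1887  0.079 ] 0.4261511632966612 ydir yaw 0.03206984918464696
hub [0.5313 0.0188 0.15  ] pin [0.5328 0.0688 0.093 ] handle [ 0.4879 -0.0259  0.209 ]
pin-48ey [0.5343 0.0208 0.093 ] tube-88ex (x only) [0.5322 0.0215 0.079 ]
crank len 0.062289425788766464 local -0.044807937546096396 -0.04326917260544012 turn 0.8028670427777882
handle top two (array([ 0.4892, -0.0262,  0.2034]), np.float64(0.001185122100761937))
pin top two (array([0.5349, 0.0702, 0.1482]), np.float64(9.613484814953826e-05))
notch [0.5292 0.1318 0.1215]
pin [0.5313 0.0678 0.1215]
slot mid crop [203.9947 327.5291]
```

The crops give consistent results: the hub top is at crop (391,277) and the pin collar at (309,292). The slot is at (205,310) and the handle top at (470,337). The screw axis comes out near (0.5325, 0.020), yaw 0.032 and turn about 0.80. Now I'll move above the pin.

{"fn": "step_arm", "kwargs": {
  "series": [
    {"dp": [-0.0277, -0.0194, -0.004], "roll": 0, "hand": -1},
    {"dp": [-0.0277, -0.0194, -0.004], "roll": 0, "hand": -1},
    {"dp": [-0.0277, -0.0194, -0.004], "roll": 0, "hand": -1},
    {"dp": [-0.0277, -0.0194, -0.004], "roll": 0, "hand": -1},
    {"dp": [-0.0277, -0.0194, -0.004], "roll": 0, "hand": -1},
    {"dp": [-0.0277, -0.0194, -0.004], "roll": 0, "hand": -1},
    {"dp": [-0.0277, -0.0194, -0.004], "roll": 0, "hand": -1},
    {"dp": [-0.0277, -0.0194, -0.004], "roll": 0, "hand": -1},
    {"dp": [-0.0277, -0.0194, -0.004], "roll": 0, "hand": -1},
    {"dp": [-0.0277, -0.0194, -0.004], "roll": 0, "hand": -1},
    {"dp": [-0.0277, -0.0194, -0.004], "roll": 0, "hand": -1},
    {"dp": [-0.0277, -0.0194, -0.004], "roll": 0, "hand": -1}
  ]
}}

```text
clock: 1.2
tool_pos: [0.4023, 0.2217, 0.2284]
orientation: [0.399, 3.116, 0.0]
ft_force: [-0.2, 0.5, -0.5]
grip_width: 1.001
finger_force: 0.0
```

{"fn": "step_arm", "kwargs": {
  "series": [
    {"dp": [-0.0277, -0.0194, 0], "roll": 0, "hand": -1},
    {"dp": [-0.0277, -0.0194, 0], "roll": 0, "hand": -1},
    {"dp": [-0.0277, -0.0194, 0], "roll": 0, "hand": -1},
    {"dp": [-0.0277, -0.0194, 0], "roll": 0, "hand": -1},
    {"dp": [-0.0277, -0.0194, 0], "roll": 0, "hand": -1},
    {"dp": [-0.0277, -0.0194, 0], "roll": 0, "hand": -1},
    {"dp": [0, 0, 0], "roll": 0.117, "hand": -1},
    {"dp": [0, 0, 0], "roll": 0.117, "hand": -1},
    {"dp": [0, 0, 0], "roll": 0.117, "hand": -1},
    {"dp": [0, 0, 0], "roll": 0.117, "hand": -1},
    {"dp": [0, 0, 0], "roll": 0.117, "hand": -1},
    {"dp": [0, 0, 0], "roll": 0.117, "hand": -1}
  ]
}}

```text
clock: 2.2
tool_pos: [0.5329, 0.0686, 0.2278]
orientation: [-1.454, -2.784, 0.0]
ft_force: [-1.0, -0.2, -0.3]
grip_width: 1.001
finger_force: 0.0
```

{"fn": "step_arm", "kwargs": {
  "series": [
    {"dp": [0, 0, 0], "roll": 0.117, "hand": -1},
    {"dp": [0, 0, 0], "roll": 0.117, "hand": -1},
    {"dp": [0, 0, 0], "roll": 0.117, "hand": -1},
    {"dp": [0, 0, 0], "roll": 0.117, "hand": -1},
    {"dp": [0, 0, 0], "roll": 0.114, "hand": -1},
    {"dp": [0, 0, 0], "roll": 0, "hand": -1}
  ]
}}

```text
clock: 2.7
tool_pos: [0.5329, 0.0687, 0.2279]
orientation: [-2.19, -2.252, 0.0]
ft_force: [-1.3, 0.5, 0.3]
grip_width: 1.003
finger_force: 0.0
```

{"fn": "step_arm", "kwargs": {
  "series": [
    {"dp": [0, 0, 0.025], "roll": 0, "hand": -1},
    {"dp": [0, 0, 0.025], "roll": 0, "hand": -1},
    {"dp": [0, 0, 0.025], "roll": 0, "hand": -1},
    {"dp": [0, 0, 0.015], "roll": 0, "hand": -1},
    {"dp": [0, 0, 0.015], "roll": 0, "hand": -1},
    {"dp": [0, 0, 0], "roll": 0, "hand": 0},
    {"dp": [0, 0, 0], "roll": 0, "hand": 1},
    {"dp": [0, 0, 0], "roll": 0, "hand": 1},
    {"dp": [0, 0, 0], "roll": 0, "hand": 1},
    {"dp": [0, 0, 0], "roll": 0, "hand": 1},
    {"dp": [0, 0, 0], "roll": 0, "hand": 1},
    {"dp": [0, 0, 0], "roll": 0, "hand": 1}
  ]
}}

```text
clock: 3.7
tool_pos: [0.5334, 0.0687, 0.1238]
orientation: [2.185, 2.256, 0.001]
ft_force: [-0.2, 0.7, -0.8]
grip_width: 0.547
finger_force: 0.0
```

{"fn": "step_arm", "kwargs": {
  "series": [
    {"dp": [0, 0, 0], "roll": 0, "hand": 1},
    {"dp": [0, 0, 0], "roll": 0, "hand": 1},
    {"dp": [0, 0, 0], "roll": 0, "hand": 1},
    {"dp": [0, 0, 0], "roll": 0, "hand": 1}
  ]
}}

```text
clock: 4.03
tool_pos: [0.5331, 0.0686, 0.1232]
orientation: [-2.186, -2.257, 0.0]
ft_force: [-0.4, -0.8, -1.0]
grip_width: 0.255
finger_force: 0.0
```

Run:
```python
from h import *
s=get_state();print(s['ft_force'],s['wrist_torque'],s['grip_width'],s['finger_force'])
```

```text
[-0.43427142 -0.78592829 -1.04984694] [-0.10013303  0.07340986 -0.0100933 ] 0.25512002376990456 0.0
```

{"fn": "step_arm", "kwargs": {
  "series": [
    {"dp": [0, 0, 0], "roll": 0, "hand": 1},
    {"dp": [0, 0, 0], "roll": 0, "hand": 1},
    {"dp": [0, 0, 0], "roll": 0, "hand": 1},
    {"dp": [0, 0, 0], "roll": 0, "hand": 1}
  ]
}}

```text
clock: 4.37
tool_pos: [0.5331, 0.0687, 0.1231]
orientation: [-2.186, -2.257, 0.0]
ft_force: [-0.1, -0.2, 0.0]
grip_width: 0.013
finger_force: 0.0
```

{"fn": "step_arm", "kwargs": {
  "series": [
    {"dp": [0, 0, -0.006], "roll": 0, "hand": 1},
    {"dp": [0, 0, -0.006], "roll": 0, "hand": 1},
    {"dp": [0, 0, -0.006], "roll": 0, "hand": 1},
    {"dp": [0, 0, 0], "roll": 0, "hand": 1}
  ]
}}

```text
clock: 4.7
tool_pos: [0.5343, 0.0686, 0.143]
orientation: [2.184, 2.255, 0.003]
ft_force: [0.4, -0.2, -0.6]
grip_width: 0.007
finger_force: 0.0
```

The gripper closed on nothing, so I'll look.

Run:
```python
from h import *
d=grab('top','t1.png');s=grab('side','s1.png')
a=d['image'][170:255,225:345,::-1];b=s['image'][150:235,250:370,::-1]
cv2.imwrite('pics/c3.png',cv2.resize(np.hstack([a,b]),None,fx=3.3,fy=3.3,interpolation=3))
P=get_state()['tool_pos'];print(P,(proj(d,P)-[225,170])*3.3,(proj(s,P)-[250-120,150])*3.3)
```

```text
[0.53353667 0.06864986 0.14182373] [177.50046514 178.02232195] [484.48941304 122.72559366]
```

View pics/c3.png

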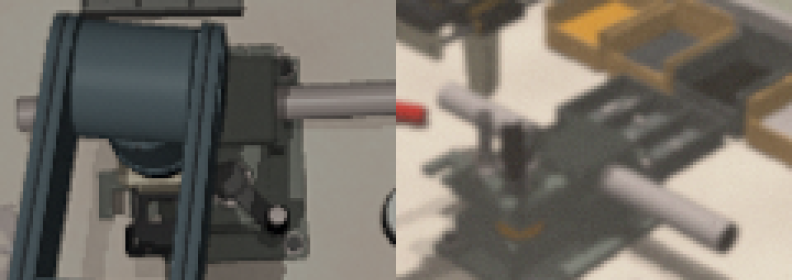

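Both views show the finger tips over the pin, but in the side view (right half) the visible tip at (487,97) is above the projected TCP (484,123). I'll enlarge that.

Run:
```python
from h import *
s=cv2.imread('pics/s1.png');d=viewer.grab_frame('side')
P=get_state()['tool_pos'];x0,y0=240,145;f=10
c=cv2.convertScaleAbs(cv2.resize(s[y0:y0+60,x0:x0+75],None,fx=f,fy=f,interpolation=3),alpha=1.5,beta=20)
for z,col in((P[2],(0,0,255)),(.16,(0,255,0)),(.095,(255,0,0))):
    q=proj(d,[P[0],P[1],z]);cv2.drawMarker(c,tuple(int(v) for v in (q-[x0,y0]+.5)*f),col,0,14,2)
cv2.imwrite('pics/c4.png',c);print(get_state()['joints'])
```

```text
[-7.95171862e-02  2.65575069e-01  1.62392943e+00 -5.57769772e-06
  1.25160552e+00 -1.11557958e-01]
```

View pics/c4.png

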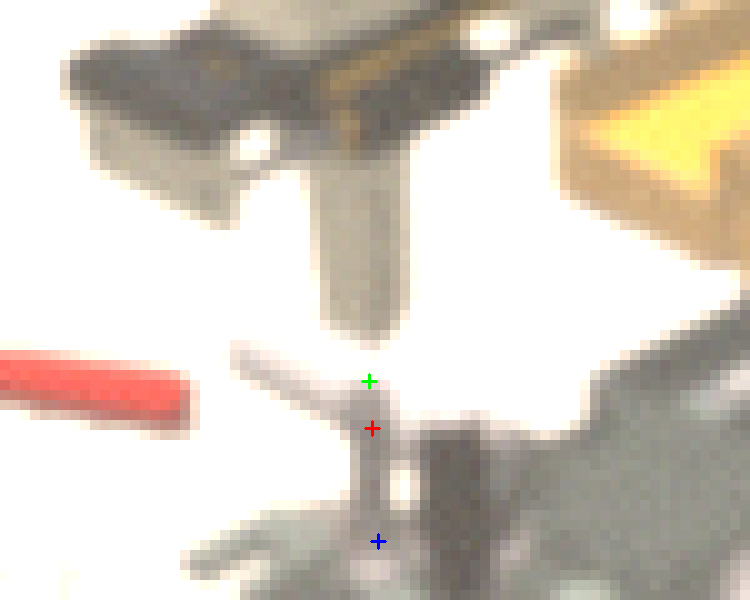

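The tips appear about 9 px above the projected TCP. Either the tool is about 35 mm high, or it's shifted horizontally. I'll check this against the start pictures.

Run:
```python
from h import *
D={n:viewer.grab_frame(n) for n in('top','side')}
P=np.array([.1384,.5318,.1794]);y=np.array([.252,.968,0])
out=[]
for n,(x0,y0,w,h) in(('top',(40,335,110,65)),('side',(60,110,110,65))):
    im=cv2.imread(f'pics/{n}0.png');f=7
    c=cv2.convertScaleAbs(cv2.resize(im[y0:y0+h,x0:x0+w],None,fx=f,fy=f,interpolation=3),alpha=1.15)[:298*2]
    for k,col in((0,(0,0,255)),(.0465,(0,255,0)),(-.0465,(255,0,0))):
        q=proj(D[n],P+k*y);print(n,k,q);cv2.drawMarker(c,tuple(int(v) for v in (q-[x0,y0]+.5)*f),col,0,14,2)
    out.append(c)
c=np.vstack(out);cv2.imwrite('pics/c5.png',cv2.resize(c,None,fx=.65,fy=.65));print(c.shape)
print(proj(D['top'],[0,0,0]),proj(D['side'],[0,0,0]))
# finger tip in s1: vertical line at TCP xy vs horizontal shift
o,r=ray(D['side'],240+37-.5,145+34-.5);Q=get_state()['tool_pos'];print('at z',Q[2],onz(D['side'],276.3,178.5,Q[2]))
```

```text
top 0 [116.64826411 358.16150004]
top 0.0465 [101.25865418 354.1950862 ]
top -0.0465 [132.05548913 362.14776189]
side 0 [107.77063325 171.64500298]
side 0.0465 [105.9313311  166.28403776]
side -0.0465 [109.70321958 177.25727707]
(910, 770, 3)
[302.14032981 395.61627072] [153.69547161 307.82672047]
at z 0.1409789104153378 [0.5721269  0.11625597 0.14097891]
```

View pics/c5.png

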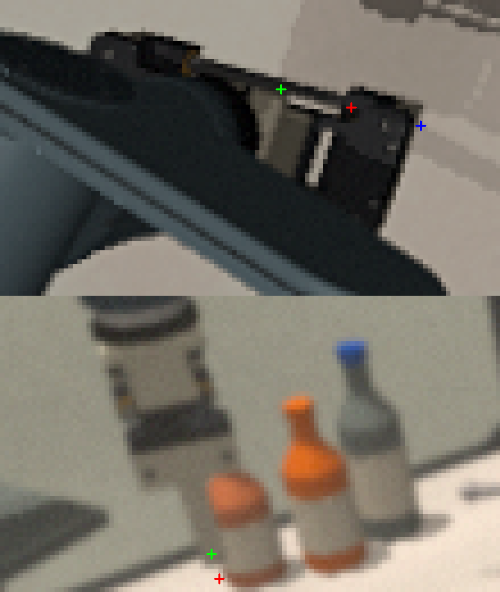

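Run:
```python
from h import *
np.set_printoptions(precision=0,suppress=True)
d=viewer.grab_frame('top');P=get_state()['tool_pos']
for n,o in (('nominal',(0,0,0)),('z+34',(0,0,.034)),('xy',(.039,.048,0))):
  for z in(.084,.13):
    for sx in(-.094,.094):
      print(n,z,sx,[ (proj(d,P+o+[sx,sy,z])-[225,170])*3.3 for sy in(.0375,-.0375)])
a=cv2.imread('pics/t1.png')[185:260,240:300]
cv2.imwrite('pics/c6.png',cv2.convertScaleAbs(cv2.resize(a,None,fx=8,fy=8,interpolation=3),alpha=1.8,beta=10))
for n,o in (('nominal',(0,0,0)),('xy',(.039,.048,0))):
  print(n,[(proj(d,P+o+[-.094,sy,.1])-[240,185])*8 for sy in(.0375,-.0375)])
```

```text
nominal 0.084 -0.094 [array([129., 267.]), array([212., 266.])]
nominal 0.084 0.094 [array([131.,  63.]), array([212.,  62.])]
nominal 0.13 -0.094 [array([123., 261.]), array([210., 260.])]
nominal 0.13 0.094 [array([126.,  51.]), array([210.,  50.])]
z+34 0.084 -0.094 [array([125., 262.]), array([210., 261.])]
z+34 0.084 0.094 [array([127.,  54.]), array([211.,  53.])]
z+34 0.13 -0.094 [array([119., 256.]), array([208., 255.])]
z+34 0.13 0.094 [array([122.,  41.]), array([208.,  40.])]
xy 0.084 -0.094 [array([ 76., 224.]), array([159., 223.])]
xy 0.084 0.094 [array([80., 23.]), array([161.,  22.])]
xy 0.13 -0.094 [array([ 69., 217.]), array([155., 216.])]
xy 0.13 0.094 [array([73.,  9.]), array([157.,   8.])]
nominal [array([187., 521.]), array([393., 519.])]
xy [array([ 58., 417.]), array([262., 415.])]
```

View pics/c6.png

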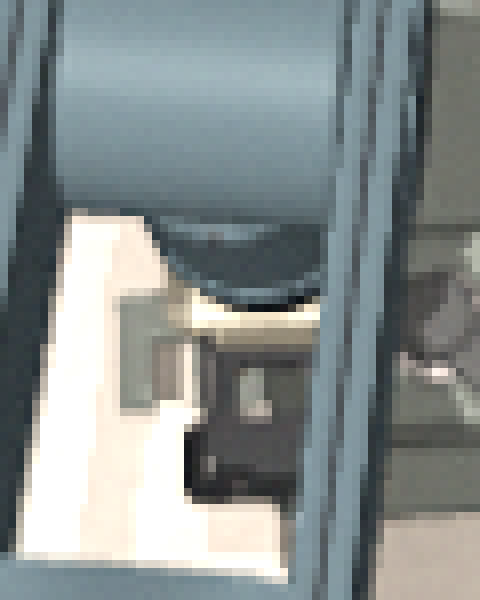

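The gripper body's position in the top view rules out a horizontal shift. So the real tips sit about 35 mm above the reported TCP, and they closed just over the pin top. I'll open, go about 35 mm lower and grip.

{"fn": "step_arm", "kwargs": {
  "series": [
    {"dp": [0, 0, 0], "roll": 0, "hand": 0},
    {"dp": [0, 0, 0], "roll": 0, "hand": 0},
    {"dp": [0, 0, 0], "roll": 0, "hand": 0},
    {"dp": [0, 0, 0], "roll": 0, "hand": 0},
    {"dp": [0, 0, 0], "roll": 0, "hand": 0},
    {"dp": [0, 0, 0], "roll": 0, "hand": 0},
    {"dp": [0, 0, 0], "roll": 0, "hand": 0},
    {"dp": [0, 0, 0.012], "roll": 0, "hand": 0},
    {"dp": [0, 0, 0.012], "roll": 0, "hand": 0},
    {"dp": [0, 0, 0.01], "roll": 0, "hand": 0},
    {"dp": [0, 0, 0.01], "roll": 0, "hand": 0},
    {"dp": [0, 0, 0.01], "roll": 0, "hand": 0}
  ]
}}

```text
clock: 6.0
tool_pos: [0.5331, 0.0687, 0.0864]
orientation: [-2.186, -2.257, 0.0]
ft_force: [0.3, -0.1, -0.3]
grip_width: 0.499
finger_force: 0.0
```

{"fn": "step_arm", "kwargs": {
  "series": [
    {"dp": [0, 0, 0], "roll": 0, "hand": 1},
    {"dp": [0, 0, 0], "roll": 0, "hand": 1},
    {"dp": [0, 0, 0], "roll": 0, "hand": 1},
    {"dp": [0, 0, 0], "roll": 0, "hand": 1},
    {"dp": [0, 0, 0], "roll": 0, "hand": 1},
    {"dp": [0, 0, 0], "roll": 0, "hand": 1},
    {"dp": [0, 0, 0], "roll": 0, "hand": 1}
  ]
}}

```text
clock: 6.58
tool_pos: [0.5325, 0.0686, 0.0875]
orientation: [-2.185, -2.256, 0.001]
ft_force: [-3.5, -0.3, 4.1]
grip_width: 0.165
finger_force: 29.9
```

Gripped at 15–16 mm. Lifting.

{"fn": "step_arm", "kwargs": {
  "series": [
    {"dp": [0, 0, -0.004], "roll": 0, "hand": 1},
    {"dp": [0, 0, -0.006], "roll": 0, "hand": 1},
    {"dp": [0, 0, -0.006], "roll": 0, "hand": 1},
    {"dp": [0, 0, -0.006], "roll": 0, "hand": 1},
    {"dp": [0, 0, -0.006], "roll": 0, "hand": 1},
    {"dp": [0, 0, -0.006], "roll": 0, "hand": 1},
    {"dp": [0, 0, -0.006], "roll": 0, "hand": 1},
    {"dp": [0, 0, -0.006], "roll": 0, "hand": 1},
    {"dp": [0, 0, -0.006], "roll": 0, "hand": 1},
    {"dp": [0, 0, -0.006], "roll": 0, "hand": 1},
    {"dp": [0, 0, -0.006], "roll": 0, "hand": 1},
    {"dp": [0, 0, -0.006], "roll": 0, "hand": 1}
  ]
}}

```text
clock: 7.58
tool_pos: [0.5338, 0.0686, 0.1582]
orientation: [2.185, 2.256, 0.002]
ft_force: [1.1, 0.6, -1.9]
grip_width: 0.168
finger_force: 29.9
```

Run:
```python
from h import *
s=get_state();P=s['tool_pos'];print(P,s['ft_force'],s['grip_width'])
t=grab('top');b=grab('side')
x0,y0,f=235,150,9
c=cv2.convertScaleAbs(cv2.resize(b['image'][y0:y0+65,x0:x0+85,::-1],None,fx=f,fy=f,interpolation=3),alpha=1.2)
o=P-[0,0,.0875-.090]
for z in(o[2],o[2]-.058,o[2]+.07):
    cv2.drawMarker(c,tuple(int(v) for v in (proj(b,[P[0],P[1],z])-[x0,y0]+.5)*f),(0,0,255),0,14,2)
a=t['image'][205:250,225:300,::-1];a=cv2.convertScaleAbs(cv2.resize(a,None,fx=8,fy=8)[:, :600],alpha=1.8)
cv2.imwrite('pics/c7.png',c);cv2.imwrite('pics/c7t.png',a)
```

```text
[0.53381612 0.06862709 0.15818198] [ 1.14175039  0.64466162 -1.86280884] 0.16809394970489053
```

View pics/c7.png

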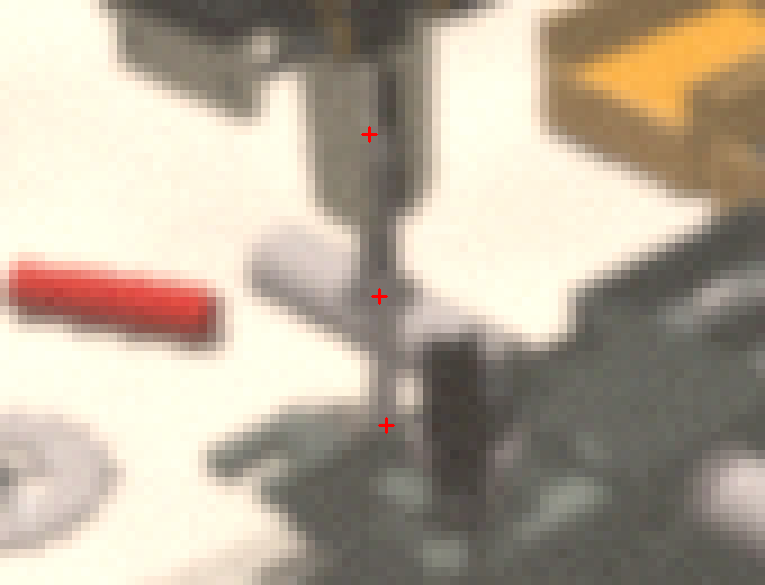

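The pin is up: collar at (379,296), shank end at (386,425), clear of the cap. Carrying it to the slot's open side.

{"fn": "step_arm", "kwargs": {
  "series": [
    {"dp": [0.01, 0, 0], "roll": 0, "hand": 1},
    {"dp": [0.018, -0.012, 0], "roll": 0, "hand": 1},
    {"dp": [0.018, -0.014, 0], "roll": 0, "hand": 1},
    {"dp": [0.018, -0.014, 0], "roll": 0, "hand": 1},
    {"dp": [0, 0, 0], "roll": 0, "hand": 1},
    {"dp": [0, 0, 0.018], "roll": 0, "hand": 1},
    {"dp": [0, 0, 0.018], "roll": 0, "hand": 1},
    {"dp": [0, 0, 0.018], "roll": 0, "hand": 1},
    {"dp": [0, 0, 0.018], "roll": 0, "hand": 1},
    {"dp": [0, 0, 0.012], "roll": 0, "hand": 1},
    {"dp": [0, 0, 0.006], "roll": 0, "hand": 1},
    {"dp": [0, 0, 0], "roll": 0, "hand": 1}
  ]
}}

```text
clock: 8.68
tool_pos: [0.49, 0.1314, 0.0656]
orientation: [-2.184, -2.255, 0.004]
ft_force: [0.3, 0.6, -3.4]
grip_width: 0.164
finger_force: 30.0
```

Run:
```python
from h import *
s=get_state();P=s['tool_pos'];print(P,s['ft_force'],s['grip_width'])
print('rel to bore',P-[.5331,.0687,0],'goal notch',[.5311-P[0],.1327-P[1]])
```

```text
[0.48997117 0.1314426  0.0655876 ] [ 0.2887909   0.61592552 -3.40394609] 0.1638003554792317
rel to bore [-0.04312883  0.0627426   0.0655876 ] goal notch [np.float64(0.041128834946186354), np.float64(0.001257400320242047)]
```

{"fn": "step_arm", "kwargs": {
  "series": [
    {"dp": [0, 0, 0], "roll": 0, "hand": 1},
    {"dp": [0, 0.008, -0.001], "roll": 0, "hand": 1},
    {"dp": [0, 0.008, 0], "roll": 0, "hand": 1},
    {"dp": [0, 0.005, 0], "roll": 0, "hand": 1},
    {"dp": [0, 0, 0], "roll": 0, "hand": 1}
  ]
}}

```text
clock: 9.1
tool_pos: [0.5146, 0.1319, 0.069]
orientation: [2.185, 2.255, 0.003]
ft_force: [-1.2, 0.6, -1.4]
grip_width: 0.168
finger_force: 30.0
```

{"fn": "step_arm", "kwargs": {
  "series": [
    {"dp": [0, 0.005, 0], "roll": 0, "hand": 1},
    {"dp": [0, 0.005, 0], "roll": 0, "hand": 1},
    {"dp": [0, 0.005, 0], "roll": 0, "hand": 1},
    {"dp": [0, 0.004, 0], "roll": 0, "hand": 1},
    {"dp": [0, 0, 0], "roll": 0, "hand": 1}
  ]
}}

```text
clock: 9.52
tool_pos: [0.5313, 0.1326, 0.068]
orientation: [-2.185, -2.256, 0.001]
ft_force: [-0.8, -0.2, -1.2]
grip_width: 0.165
finger_force: 30.0
```

{"fn": "step_arm", "kwargs": {
  "series": [
    {"dp": [0, 0, 0.002], "roll": 0, "hand": 1},
    {"dp": [0, 0, 0.0015], "roll": 0, "hand": 1},
    {"dp": [0, 0, 0], "roll": 0, "hand": 1}
  ]
}}

```text
clock: 9.77
tool_pos: [0.5307, 0.1326, 0.0642]
orientation: [-2.185, -2.256, 0.001]
ft_force: [-0.0, -0.6, -2.3]
grip_width: 0.163
finger_force: 30.0
```

{"fn": "step_arm", "kwargs": {
  "series": [
    {"dp": [0, 0, 0.001], "roll": 0, "hand": 1},
    {"dp": [0, 0, 0], "roll": 0, "hand": 1}
  ]
}}

```text
clock: 9.93
tool_pos: [0.5311, 0.1326, 0.0637]
orientation: [2.185, 2.257, 0.0]
ft_force: [-0.8, -0.0, -2.4]
grip_width: 0.167
finger_force: 30.0
```

{"fn": "step_arm", "kwargs": {
  "series": [
    {"dp": [0, 0, 0], "roll": 0, "hand": 0.2},
    {"dp": [0, 0, 0], "roll": 0, "hand": 0.2},
    {"dp": [0, 0, 0], "roll": 0, "hand": 0.2},
    {"dp": [0, 0, 0], "roll": 0, "hand": 0.2},
    {"dp": [0, 0, -0.008], "roll": 0, "hand": 0.2},
    {"dp": [0, 0, -0.02], "roll": 0, "hand": 0.2},
    {"dp": [0, 0, -0.03], "roll": 0, "hand": 0.2},
    {"dp": [0, 0, -0.03], "roll": 0, "hand": 0.2},
    {"dp": [0, 0, -0.03], "roll": 0, "hand": 0.2},
    {"dp": [0, 0, -0.03], "roll": 0, "hand": 0.2},
    {"dp": [0, 0, -0.02], "roll": 0, "hand": 0.2},
    {"dp": [0, 0, 0], "roll": 0, "hand": 0.2}
  ]
}}

```text
clock: 10.93
tool_pos: [0.5338, 0.1328, 0.2378]
orientation: [2.181, 2.252, 0.011]
ft_force: [-0.0, -0.6, 1.3]
grip_width: 0.401
finger_force: 0.0
```

Run:
```python
from h import *
s=get_state();P=s['tool_pos'];print(P,s['ft_force'],s['grip_width'])
t=grab('top','t2.png');b=grab('side','s2.png')
d=cv2.absdiff(cv2.imread('pics/s2.png'),cv2.imread('pics/side0.png')).max(2)
n=np.array([.5292,.132,.066])
for z in(.008,.056,.0685,.1,.136):print(z,proj(b,[*n[:2],z]))
print(b['image'][180:202,272:286].sum(2)//3)
```

```text
[0.53381222 0.13280338 0.2377591 ] [-0.03688256 -0.61655012  1.2505993 ] 0.4007294629166986
0.008 [266.51355167 212.24041658]
0.056 [265.68523519 201.39020693]
0.0685 [265.46588369 198.50458976]
0.1 [264.90633562 191.11995384]
0.136 [264.25480801 182.47804042]
[[161 156 154 152 157 160 169 182 191 197 200 203 201 204]
 [152 151 157 163 158 153 157 160 165 177 187 196 200 203]
 [142 146 155 163 164 159 158 147 137 138 149 171 187 198]
 [133 143 150 158 163 162 155 133 116 107 112 131 154 173]
 [127 130 142 150 156 157 145 120 102  99 102 119 136 156]
 [111 120 126 138 142 145 134 109 102 100 114 134 150 156]
 [120 113 115 121 124 129 121 104  99  99 113 133 147 149]
 [155 133 113 108 111 114 111  98  97  90  96 103 114 114]
 [188 167 144 123 112 106 103  94  94  82  69  70  74  73]
 [201 193 183 164 142 124 107  97  93  79  67  57  61  57]
 [206 204 202 196 182 162 137 120 102  82  67  57  52  52]
 [208 209 206 203 204 194 180 159 136  98  71  56  58  55]
 [202 204 207 205 207 205 200 189 167 121  76  52  54  53]
 [198 198 197 198 199 203 204 198 178 134  81  57  53  53]
 [164 165 167 167 171 181 194 197 174 130  80  58  58  53]
 [127 131 135 134 137 150 174 173 148 109  70  56  57  52]
 [105 112 112 116 120 125 136 134 113  88  68  57  53  51]
 [ 93 100 104 105 104 100  98  96  94  82  68  56  55  54]
 [ 81  90  96  91  89  91  91  90  94  87  67  53  54  52]
 [ 78  87  93  85  89  90 101 103 101  94  77  59  55  54]
 [ 79  84  84  85  85  91  98 107 109  99  79  61  54  52]
 [ 85  83  87  86  89  86  92 103 110 108  87  65  56  55]]
```

{"fn": "step_arm", "kwargs": {
  "series": [
    {"dp": [-0.0197, -0.0064, 0], "roll": 0, "hand": 1},
    {"dp": [-0.0197, -0.0064, 0], "roll": 0, "hand": 1},
    {"dp": [-0.0197, -0.0064, 0], "roll": 0, "hand": 1},
    {"dp": [-0.0197, -0.0064, 0], "roll": 0, "hand": 1},
    {"dp": [-0.0197, -0.0064, 0], "roll": 0, "hand": 1},
    {"dp": [-0.0197, -0.0064, 0], "roll": 0, "hand": 1},
    {"dp": [-0.0197, -0.0064, 0], "roll": 0, "hand": 1},
    {"dp": [-0.0197, -0.0064, 0], "roll": 0, "hand": 1},
    {"dp": [0, 0, 0.01], "roll": 0.116, "hand": 1},
    {"dp": [0, 0, 0.01], "roll": 0.116, "hand": 1},
    {"dp": [0, 0, 0.01], "roll": 0.116, "hand": 1},
    {"dp": [0, 0, 0.01], "roll": 0.116, "hand": 1}
  ]
}}

```text
clock: 12.03
tool_pos: [0.4836, -0.0265, 0.1896]
orientation: [-2.649, -1.684, 0.003]
ft_force: [-0.1, -0.8, 0.4]
grip_width: 0.004
finger_force: 0.0
```

{"fn": "step_arm", "kwargs": {
  "series": [
    {"dp": [0, 0, 0], "roll": 0.116, "hand": 1},
    {"dp": [0, 0, 0], "roll": 0.116, "hand": 1},
    {"dp": [0, 0, 0], "roll": 0.116, "hand": 1},
    {"dp": [0, 0, 0], "roll": 0, "hand": 1},
    {"dp": [0, 0, 0], "roll": 0, "hand": 1}
  ]
}}

```text
clock: 12.45
tool_pos: [0.484, -0.0263, 0.1904]
orientation: [-2.896, -1.214, 0.003]
ft_force: [-0.5, -0.9, 1.1]
grip_width: 0.002
finger_force: 0.0
```

```bash
cat >> h.py <<'E'
AX=np.array([.534,.020]);YAW=.032
def hpos(th,r=.065):
    l=r*np.array([-np.sin(th),-np.cos(th)]);c,s=np.cos(YAW),np.sin(YAW)
    return AX+[c*l[0]-s*l[1],s*l[0]+c*l[1]]
E
python3 - <<'E'
from h import *
s=get_state();P=s['tool_pos'];print(P,s['orientation'],s['ft_force'],s['grip_width'],s['joints'])
b=grab('side','s3.png')
g=b['image'].sum(2)//3
print('park',g[178:204,256:274])
for z in(.146,.209):print(z,proj(b,[*hpos(.80),z]))
print(g[186:216,278:296])
E
```

```text
[ 0.48402571 -0.02626821  0.1904194 ] [-2.89561214 -1.21445238  0.00312676] [-0.51639994 -0.87969761  1.11266488] 0.0024367230138062153 [-2.84830076e-01  1.34932881e-01  1.66525769e+00 -3.39433663e-06
  1.34396474e+00  4.91712137e-01]
park [[208 209 205 209 208 204 187 166 163 165 174 173 178 175 178 181 177 182]
 [210 211 209 208 205 201 175 155 148 158 162 165 170 172 178 177 179 180]
 [204 202 206 209 206 196 169 139 133 144 149 155 161 167 172 175 177 179]
 [173 179 190 201 205 200 170 135 127 134 142 143 150 154 163 167 172 176]
 [132 139 157 181 202 204 186 155 148 154 146 135 135 144 151 156 162 167]
 [105 109 115 151 191 205 195 175 162 163 150 130 123 126 133 144 150 158]
 [ 96  90  95 139 186 204 198 170 154 144 131 119 116 114 120 129 134 141]
 [ 87  87  93 139 190 206 191 154 128 117 111 121 135 134 123 119 117 125]
 [ 83  79  93 137 187 206 189 145 105  96  98 132 167 177 161 139 123 116]
 [ 89  90 105 140 182 203 191 148 102  87  93 137 184 203 198 184 163 135]
 [128 127 140 168 196 209 197 156 109  88  99 136 185 208 211 208 198 176]
 [180 180 183 197 208 211 199 159 1
[... 2709 characters left out ...]
 77  75  73  77  82  94]
 [106 107 112 105  94  76  68  72  65  64  66  75  77  75  72  72  75  78]
 [ 95  94  94  93  83  76  70  61  67  67  66  74  75  74  74  73  72  73]
 [ 80  85  81  77  76  77  69  69  69  69  73  74  76  74  74  72  73  76]
 [ 78  77  76  77  76  74  75  73  73  75  71  75  76  77  72  72  71  75]
 [ 75  74  76  74  73  74  76  77  74  74  75  76  72  73  76  74  76  74]
 [ 79  74  77  76  73  77  76  79  76  76  74  73  75  72  75  75  76  75]
 [ 76  79  72  74  75  78  78  83  80  76  73  73  76  77  77  74  75  72]
 [ 76  75  78  78  75  77  81  82  82  77  73  76  72  75  71  76  72  77]
 [ 79  77  74  74  74  74  81  81  76  79  74  74  73  75  76  75  74  77]]
```

The pin is parked: dark column at px 265, collar near row 199 as predicted. The handle is seen at column 285, also as predicted. Next I'll centre over the handle and probe its top gently.

{"fn": "step_arm", "kwargs": {
  "series": [
    {"dp": [0.0028, 0.0029, 0.004], "roll": 0, "hand": 1},
    {"dp": [0, 0, 0.004], "roll": 0, "hand": 1},
    {"dp": [0, 0, 0.002], "roll": 0, "hand": 1},
    {"dp": [0, 0, 0], "roll": 0, "hand": 1}
  ]
}}

```text
clock: 12.83
tool_pos: [0.4884, -0.0264, 0.1807]
orientation: [-2.898, -1.211, 0.002]
ft_force: [0.0, -0.1, 0.6]
grip_width: 0.008
finger_force: 0.0
```

{"fn": "step_arm", "kwargs": {
  "series": [
    {"dp": [0, 0, 0.001], "roll": 0, "hand": 1},
    {"dp": [0, 0, 0.001], "roll": 0, "hand": 1},
    {"dp": [0, 0, 0.001], "roll": 0, "hand": 1},
    {"dp": [0, 0, 0], "roll": 0, "hand": 1}
  ]
}}

```text
clock: 13.17
tool_pos: [0.4889, -0.0266, 0.1786]
orientation: [-2.899, -1.21, 0.0]
ft_force: [0.8, 0.5, -0.1]
grip_width: 0.005
finger_force: 0.0
```

{"fn": "step_arm", "kwargs": {
  "series": [
    {"dp": [0, 0, 0.001], "roll": 0, "hand": 1},
    {"dp": [0, 0, 0.001], "roll": 0, "hand": 1},
    {"dp": [0, 0, 0], "roll": 0, "hand": 1}
  ]
}}

```text
clock: 13.42
tool_pos: [0.4888, -0.0266, 0.1765]
orientation: [-2.899, -1.21, 0.0]
ft_force: [0.7, -0.0, 0.6]
grip_width: 0.005
finger_force: 0.0
```

{"fn": "step_arm", "kwargs": {
  "series": [
    {"dp": [0, 0, 0.001], "roll": 0, "hand": 1},
    {"dp": [0, 0, 0.001], "roll": 0, "hand": 1},
    {"dp": [0, 0, 0], "roll": 0, "hand": 1}
  ]
}}

```text
clock: 13.67
tool_pos: [0.4888, -0.0265, 0.1744]
orientation: [-2.899, -1.21, 0.0]
ft_force: [-0.1, 0.1, 0.3]
grip_width: 0.008
finger_force: 0.0
```

{"fn": "step_arm", "kwargs": {
  "series": [
    {"dp": [0, 0, 0.001], "roll": 0, "hand": 1},
    {"dp": [0, 0, 0], "roll": 0, "hand": 1}
  ]
}}

```text
clock: 13.83
tool_pos: [0.4889, -0.0266, 0.1735]
orientation: [-2.899, -1.21, 0.0]
ft_force: [-0.5, -0.1, 0.5]
grip_width: 0.004
finger_force: 0.0
```

{"fn": "step_arm", "kwargs": {
  "series": [
    {"dp": [0, 0, 0.001], "roll": 0, "hand": 1},
    {"dp": [0, 0, 0], "roll": 0, "hand": 1}
  ]
}}

```text
clock: 14.0
tool_pos: [0.4889, -0.0265, 0.1725]
orientation: [-2.899, -1.21, 0.0]
ft_force: [-0.4, -0.1, -0.4]
grip_width: 0.005
finger_force: 0.0
```

{"fn": "step_arm", "kwargs": {
  "series": [
    {"dp": [0, 0, 0.001], "roll": 0, "hand": 1},
    {"dp": [0, 0, 0], "roll": 0, "hand": 1}
  ]
}}

```text
clock: 14.17
tool_pos: [0.4889, -0.0265, 0.1715]
orientation: [-2.899, -1.21, 0.0]
ft_force: [0.1, 0.7, 0.5]
grip_width: 0.008
finger_force: 0.0
```

{"fn": "step_arm", "kwargs": {
  "series": [
    {"dp": [0, 0, 0.001], "roll": 0, "hand": 1},
    {"dp": [0, 0, 0], "roll": 0, "hand": 1}
  ]
}}

```text
clock: 14.33
tool_pos: [0.4889, -0.0266, 0.1705]
orientation: [-2.899, -1.21, 0.0]
ft_force: [-0.7, 1.1, -0.0]
grip_width: 0.01
finger_force: 0.0
```

{"fn": "step_arm", "kwargs": {
  "series": [
    {"dp": [0, 0, 0.001], "roll": 0, "hand": 1},
    {"dp": [0, 0, 0], "roll": 0, "hand": 1}
  ]
}}

```text
clock: 14.5
tool_pos: [0.4891, -0.0266, 0.1699]
orientation: [2.899, 1.21, 0.0]
ft_force: [-0.0, -0.7, 2.0]
grip_width: 0.004
finger_force: 1.0
```

Run:
```python
from h import *
b=grab('side','s4.png');P=get_state()['tool_pos'];print(P)
g=b['image'].sum(2)//3
print(g[168:192,276:298])
```

```text
[ 0.48904667 -0.02663596  0.16988338]
[[207 189 153 120 108 108 110 114 119 116 111 106 107 129 164 195 203 205
  209 207 208 210]
 [213 201 169 126 111 110 109 101 104 107 113 112 113 131 173 204 208 210
  207 209 207 211]
 [214 208 175 130 113 110 109  94  91  99 109 110 110 129 171 203 208 208
  208 207 208 207]
 [212 207 180 131 114 110 107  92  83  95 105 108 112 130 171 203 208 209
  208 208 207 207]
 [212 208 181 135 113 111 107  94  83  92 107 112 112 128 171 199 205 207
  207 207 208 207]
 [209 207 185 146 115 113 106  97  80  92 109 111 111 129 171 198 207 207
  207 205 207 209]
 [213 206 186 150 116 109 108  95  84  93 107 112 113 129 170 201 210 206
  207 206 207 208]
 [210 207 184 146 118 111 106 100  86  96 106 107 115 136 176 202 207 206
  207 207 207 207]
 [210 209 192 155 120 111 108  97  85  96 108 110 115 139 175 205 206 207
  207 205 207 207]
 [212 209 201 169 127 113 109  95  84  94 109 110 115 139 177 204 207 208
  207 209 207 208]
 [202 207 204 173 131 111 107  99  83  94 107 113 116 140 180 203 209 209
  210 209 210 211]
 [191 196 198 173 131 114 109  97  85  
[... 470 characters left out ...]
5 113 121 155 192 211 214 214
  215 214 211 194]
 [152 155 162 155 145 127 113 107  90  93 105 114 128 161 192 210 214 214
  215 215 212 195]
 [135 146 151 155 148 136 117 107  94  91 104 113 139 168 186 198 204 212
  215 212 207 187]
 [115 130 133 141 146 135 112  97  87  85  92 101 135 168 177 184 190 194
  200 197 180 162]
 [116 116 121 130 131 121  95  73  69  70  71  80 123 161 176 174 172 170
  167 159 151 136]
 [150 129 117 115 114 103  77  60  55  55  57  66 103 144 164 165 152 147
  138 134 129 129]
 [191 174 148 126 113  94  69  58  53  53  54  63  83 118 139 144 136 130
  129 128 127 125]
 [210 203 190 170 140 103  73  58  54  54  54  57  69  89 106 117 122 127
  129 127 126 127]]
```

Contact is at reported z ≈ 0.170, which is the handle top. I'll straddle it with only about 3 mm of overlap, so that after a 5 mm drop the fingers pass over it and leave the crank at the drop. Then I'll start pushing backward.

{"fn": "step_arm", "kwargs": {
  "series": [
    {"dp": [0, 0, -0.008], "roll": 0, "hand": 1},
    {"dp": [0, 0, 0], "roll": 0, "hand": 0.27},
    {"dp": [0, 0, 0], "roll": 0, "hand": 0.27},
    {"dp": [0, 0, 0], "roll": 0, "hand": 0.27},
    {"dp": [0, 0, 0], "roll": 0, "hand": 0.27},
    {"dp": [0, 0, 0], "roll": 0, "hand": 0.27},
    {"dp": [0, 0, 0], "roll": 0, "hand": 0.27},
    {"dp": [0, 0, 0.004], "roll": 0, "hand": 0.27},
    {"dp": [0, 0, 0.0035], "roll": 0, "hand": 0.27},
    {"dp": [0, 0, 0.003], "roll": 0, "hand": 0.27},
    {"dp": [0, 0, 0], "roll": 0, "hand": 0.27}
  ]
}}

```text
clock: 15.47
tool_pos: [0.4883, -0.0264, 0.1661]
orientation: [-2.898, -1.21, 0.002]
ft_force: [-1.1, -0.3, -0.5]
grip_width: 0.368
finger_force: 0.0
```

{"fn": "step_arm", "kwargs": {
  "series": [
    {"dp": [0.0002, 0.004, 0], "roll": -0.06, "hand": 0.27},
    {"dp": [0.0002, 0.004, -0.0001], "roll": -0.06, "hand": 0.27},
    {"dp": [0.0005, 0.0078, -0.0001], "roll": -0.12, "hand": 0.27},
    {"dp": [0.0005, 0.0078, -0.0001], "roll": -0.12, "hand": 0.27},
    {"dp": [0.0005, 0.0078, -0.0001], "roll": -0.12, "hand": 0.27},
    {"dp": [0, 0, 0], "roll": 0, "hand": 0.27}
  ]
}}

```text
clock: 15.97
tool_pos: [0.5164, -0.0428, 0.1672]
orientation: [-2.524, -1.869, 0.0]
ft_force: [-0.4, 0.5, -0.1]
grip_width: 0.361
finger_force: 0.0
```

```bash
cat >> h.py <<'E'
def tool():
    s=get_state();P=s['tool_pos'];o=s['orientation'];yaw=2*np.arctan2(o[1],o[0])-np.pi/2
    v=P[:2]-AX;a=np.arctan2(v[1],v[0])-YAW   # local polar angle; theta: (-sin,-cos)
    th=np.arctan2(-np.sin(a),-np.cos(a)); th=np.arctan2(-np.cos(a),-np.sin(a))
    return s,P,np.hypot(*v),th,np.arctan2(np.sin(yaw),np.cos(yaw))
def look(f=None,dz=0.):
    """measure handle angle: dark centroid in side view against predicted columns"""
    b=grab('side',f);s,P,r,th,yaw=tool()
    g=b['image'].mean(2);best=[]
    for t in np.arange(th-.4,th+1.2,.02):
        p=hpos(t);v=[g[tuple(np.round(proj(b,[*p,z]))[::-1].astype(int))] for z in(.155,.165,.175,.185,.192)]
        best.append((np.mean(v),t))
    best=np.array(best);k=best[best[:,0]<best[:,0].min()+8]
    print('tool',P.round(4),'r %.4f th %.3f yaw %.3f'%(r,th,yaw),'F',s['ft_force'].round(1),'w %.3f'%s['grip_width'],'handle th %.2f (%.2f..%.2f) dark %.0f'%(k[:,1].mean(),k[0,1],k[-1,1],k[0,0]))
    return b,g
E
python3 - <<'E'
from h import *
look('s5.png')
E
```

```text
tool [ 0.516  -0.0426  0.1672] r 0.0651 th 0.312 yaw -0.302 F [0.9 0.  1.3] w 0.363 handle th 0.39 (0.27..0.51) dark 58
```

The handle followed (0.39 with the expected 0.09 lag). Continuing.

{"fn": "step_arm", "kwargs": {
  "series": [
    {"dp": [0.0005, 0.0078, -0.0001], "roll": -0.12, "hand": 0.27},
    {"dp": [0.0005, 0.0078, -0.0001], "roll": -0.12, "hand": 0.27},
    {"dp": [0.0005, 0.0078, -0.0001], "roll": -0.12, "hand": 0.27},
    {"dp": [0.0005, 0.0078, -0.0001], "roll": -0.12, "hand": 0.27},
    {"dp": [0.0005, 0.0078, -0.0001], "roll": -0.12, "hand": 0.27},
    {"dp": [0.0005, 0.0078, -0.0001], "roll": -0.12, "hand": 0.27},
    {"dp": [0.0005, 0.0078, -0.0001], "roll": -0.12, "hand": 0.27},
    {"dp": [0.0005, 0.0078, -0.0001], "roll": -0.12, "hand": 0.27},
    {"dp": [0, 0, 0], "roll": 0, "hand": 0.27}
  ]
}}

```text
clock: 16.77
tool_pos: [0.5753, -0.0309, 0.1681]
orientation: [-1.38, -2.822, 0.0]
ft_force: [0.4, -0.2, 0.3]
grip_width: 0.368
finger_force: 0.0
```

```bash
python3 -c "
from h import *
look('s6.png')"
```

```text
tool [ 0.575  -0.0311  0.1682] r 0.0655 th -0.644 yaw 0.655 F [-0.4 -0.4 -1.5] w 0.364 handle th -0.44 (-0.64..-0.24) dark 56
```

{"fn": "step_arm", "kwargs": {
  "series": [
    {"dp": [0.0005, 0.0078, -0.0001], "roll": -0.12, "hand": 0.27},
    {"dp": [0.0005, 0.0078, -0.0001], "roll": -0.12, "hand": 0.27},
    {"dp": [0.0005, 0.0078, -0.0001], "roll": -0.12, "hand": 0.27},
    {"dp": [0, 0, 0], "roll": 0, "hand": 0.27}
  ]
}}

```text
clock: 17.15
tool_pos: [0.5905, -0.0135, 0.1686]
orientation: [0.856, 3.023, 0.0]
ft_force: [1.0, 0.7, 0.3]
grip_width: 0.363
finger_force: 0.0
```

```bash
cat >> h.py <<'E'
def prof(z=.18):
    b=grab('side');g=b['image'].mean(2);s,P,r,th,yaw=tool()
    out=[]
    for t in np.arange(th-.3,th+.7,.1):
        out.append([int(g[tuple(np.round(proj(b,[*hpos(t),zz]))[::-1].astype(int))]) for zz in(.16,.17,.18,.19,.2)])
    print(np.c_[np.arange(th-.3,th+.7,.1).round(2)[:len(out)],out])
E
python3 -c "
from h import *
look('s7.png');prof()"
```

```text
tool [ 0.5903 -0.0138  0.1687] r 0.0656 th -0.999 yaw 1.014 F [-0.4 -1.1 -0.7] w 0.368 handle th -0.70 (-1.06..-0.34) dark 59
[[ -1.3  56.   62.   67.  102.  128. ]
 [ -1.2  50.   50.   60.   85.  110. ]
 [ -1.1  50.   52.   53.   75.  105. ]
 [ -1.   53.   53.   51.   60.  105. ]
 [ -0.9  49.   58.   53.   51.   94. ]
 [ -0.8  53.   53.   51.   51.   78. ]
 [ -0.7  50.   49.   53.   53.   60. ]
 [ -0.6  50.   53.   58.   51.   51. ]
 [ -0.5  52.   50.   53.   53.   51. ]
 [ -0.4  61.   54.   48.   50.   50. ]]
```

{"fn": "step_arm", "kwargs": {
  "series": [
    {"dp": [0.0005, 0.0078, -0.0001], "roll": -0.12, "hand": 0.27},
    {"dp": [0.0005, 0.0078, -0.0001], "roll": -0.12, "hand": 0.27},
    {"dp": [0.0005, 0.0078, -0.0001], "roll": -0.12, "hand": 0.27},
    {"dp": [0, 0, 0], "roll": 0, "hand": 0.27}
  ]
}}

```text
clock: 17.58
tool_pos: [0.5988, 0.0081, 0.1691]
orientation: [0.301, 3.127, 0.0]
ft_force: [-0.7, 0.0, 0.2]
grip_width: 0.37
finger_force: 0.0
```

```bash
cat >> h.py <<'E'
def look2(f=None):
    b=grab('side',f);g=b['image'].mean(2).astype(np.float32);s,P,r,th,yaw=tool();sc=[]
    def px(u,v): return cv2.getRectSubPix(g,(1,1),(float(u),float(v)))[0,0]
    for t in np.arange(th-.5,th+1.,.02):
        i=[];o=[]
        for z in(.165,.175,.185,.193):
            u,v=proj(b,[*hpos(t),z])
            i+=[px(u+k,v) for k in(-2,0,2)];o+=[px(u-6,v),px(u+6,v)]
        sc.append((np.mean(o)-np.mean(i)-.5*max(i),t))
    sc=np.array(sc);k=sc[sc[:,0]>sc[:,0].max()-4]
    print('tool',P.round(4),'r %.4f th %.3f yaw %.3f'%(r,th,yaw),'F',s['ft_force'].round(1),'q6 %.2f'%s['joints'][5],'handle th %.2f (%.2f..%.2f) lag %.2f'%(k[:,1].mean(),k[0,1],k[-1,1],k[:,1].mean()-th))
E
python3 -c "
from h import *
look2('s8.png');prof()"
```

```text
tool [0.5987 0.0079 0.1691] r 0.0658 th -1.353 yaw 1.374 F [0.  0.6 0.7] q6 -1.55 handle th -1.31 (-1.33..-1.29) lag 0.04
[[ -1.65 170.   171.   168.   198.   194.  ]
 [ -1.55  98.   114.   113.   117.   151.  ]
 [ -1.45  63.    64.    65.    62.   105.  ]
 [ -1.35  50.    53.    54.    52.    71.  ]
 [ -1.25  50.    54.    51.    56.    76.  ]
 [ -1.15  53.    52.    51.    55.    72.  ]
 [ -1.05  58.    52.    57.    79.    91.  ]
 [ -0.95  62.    56.    51.    69.    86.  ]
 [ -0.85  62.    56.    52.    55.    79.  ]
 [ -0.75  63.    58.    56.    57.    69.  ]]
```

{"fn": "step_arm", "kwargs": {
  "series": [
    {"dp": [0.0005, 0.0078, -0.0001], "roll": -0.12, "hand": 0.27},
    {"dp": [0.0005, 0.0078, -0.0001], "roll": -0.12, "hand": 0.27},
    {"dp": [0.0005, 0.0078, -0.0001], "roll": -0.12, "hand": 0.27},
    {"dp": [0, 0, 0], "roll": 0, "hand": 0.27}
  ]
}}

```text
clock: 18.02
tool_pos: [0.5989, 0.0314, 0.1694]
orientation: [-0.264, 3.13, 0.0]
ft_force: [-0.4, 0.5, -0.2]
grip_width: 0.364
finger_force: 0.0
```

```bash
python3 -c "
from h import *
look2('s9.png');prof()"
```

```text
tool [0.5989 0.0311 0.1694] r 0.0658 th -1.709 yaw 1.734 F [-0.3  0.1 -0.1] q6 -1.87 handle th -1.64 (-1.65..-1.63) lag 0.07
[[ -2.01 209.   206.   206.   206.   187.  ]
 [ -1.91 173.   167.   168.   198.   204.  ]
 [ -1.81 112.   115.   111.   104.   136.  ]
 [ -1.71  53.    50.    52.    54.    59.  ]
 [ -1.61  50.    46.    52.    47.    61.  ]
 [ -1.51  52.    82.    94.    59.    62.  ]
 [ -1.41  60.   131.   155.   159.   154.  ]
 [ -1.31  70.   108.   190.   198.   196.  ]
 [ -1.21  72.    71.   188.   209.   205.  ]
 [ -1.11  73.    70.   142.   206.   207.  ]]
```

{"fn": "step_arm", "kwargs": {
  "series": [
    {"dp": [0.0005, 0.0078, -0.0001], "roll": -0.12, "hand": 0.27},
    {"dp": [0.0005, 0.0078, -0.0001], "roll": -0.12, "hand": 0.27},
    {"dp": [0.0005, 0.0078, -0.0001], "roll": -0.12, "hand": 0.27},
    {"dp": [0, 0, 0], "roll": 0, "hand": 0.27}
  ]
}}

```text
clock: 18.45
tool_pos: [0.5907, 0.0533, 0.1697]
orientation: [-0.82, 3.032, 0.0]
ft_force: [-0.3, -0.4, -0.1]
grip_width: 0.368
finger_force: 0.0
```

```bash
python3 -c "
from h import *
look2('s10.png')"
```

```text
tool [0.5908 0.0529 0.1697] r 0.0656 th -2.064 yaw 2.094 F [0.5 0.3 0.5] q6 -2.19 handle th -1.98 (-1.98..-1.98) lag 0.08
```

{"fn": "step_arm", "kwargs": {
  "series": [
    {"dp": [0.0005, 0.0078, -0.0001], "roll": -0.12, "hand": 0.27},
    {"dp": [0.0005, 0.0078, -0.0001], "roll": -0.12, "hand": 0.27},
    {"dp": [0.0005, 0.0078, -0.0001], "roll": -0.12, "hand": 0.27},
    {"dp": [0, 0, 0], "roll": 0, "hand": 0.27}
  ]
}}

```text
clock: 18.83
tool_pos: [0.5753, 0.0708, 0.17]
orientation: [-1.348, 2.837, 0.0]
ft_force: [0.1, -0.3, 0.3]
grip_width: 0.36
finger_force: 0.0
```

```bash
python3 -c "
from h import *
look2('s11.png')"
```

```text
tool [0.5756 0.0705 0.17  ] r 0.0654 th -2.421 yaw 2.453 F [-0.3 -0.4 -0.7] q6 -2.52 handle th -2.33 (-2.34..-2.32) lag 0.09
```

{"fn": "step_arm", "kwargs": {
  "series": [
    {"dp": [0.0005, 0.0078, -0.0001], "roll": -0.12, "hand": 0.27},
    {"dp": [0.0005, 0.0078, -0.0001], "roll": -0.12, "hand": 0.27},
    {"dp": [0.0005, 0.0078, -0.0001], "roll": -0.12, "hand": 0.27},
    {"dp": [0, 0, 0], "roll": 0, "hand": 0.27}
  ]
}}

```text
clock: 19.22
tool_pos: [0.5549, 0.0818, 0.1704]
orientation: [-1.833, 2.551, 0.0]
ft_force: [-0.7, 1.1, 0.4]
grip_width: 0.367
finger_force: 0.0
```

```bash
python3 -c "
from h import *
look2('s12.png')"
```

```text
tool [0.5551 0.0816 0.1703] r 0.0651 th -2.779 yaw 2.812 F [ 0.8 -0.2 -0.3] q6 -2.86 handle th -2.69 (-2.70..-2.68) lag 0.09
```

Joint 6 is near its limit, so I'll lift, turn the tool half a turn and re-straddle.

{"fn": "step_arm", "kwargs": {
  "series": [
    {"dp": [0, 0, -0.012], "roll": 0, "hand": 0.27},
    {"dp": [0, 0, 0], "roll": 0.121, "hand": 0.27},
    {"dp": [0, 0, 0], "roll": 0.121, "hand": 0.27},
    {"dp": [0, 0, 0], "roll": 0.121, "hand": 0.27},
    {"dp": [0, 0, 0], "roll": 0.121, "hand": 0.27},
    {"dp": [0, 0, 0], "roll": 0.121, "hand": 0.27},
    {"dp": [0, 0, 0], "roll": 0.121, "hand": 0.27},
    {"dp": [0, 0, 0], "roll": 0.121, "hand": 0.27},
    {"dp": [0, 0, 0], "roll": 0.121, "hand": 0.27},
    {"dp": [0, 0, 0], "roll": 0.121, "hand": 0.27},
    {"dp": [0, 0, 0], "roll": 0.121, "hand": 0.27},
    {"dp": [0, 0, 0], "roll": 0.121, "hand": 0.27}
  ]
}}

```text
clock: 20.27
tool_pos: [0.5555, 0.0813, 0.182]
orientation: [-0.152, -3.137, -0.0]
ft_force: [0.7, 0.2, -0.4]
grip_width: 0.366
finger_force: 0.0
```

{"fn": "step_arm", "kwargs": {
  "series": [
    {"dp": [0, 0, 0], "roll": 0.121, "hand": 0.27},
    {"dp": [0, 0, 0], "roll": 0.121, "hand": 0.27},
    {"dp": [0, 0, 0], "roll": 0.121, "hand": 0.27},
    {"dp": [0, 0, 0], "roll": 0.121, "hand": 0.27},
    {"dp": [0, 0, 0], "roll": 0.121, "hand": 0.27},
    {"dp": [0, 0, 0], "roll": 0.121, "hand": 0.27},
    {"dp": [0, 0, 0], "roll": 0.121, "hand": 0.27},
    {"dp": [0, 0, 0], "roll": 0.121, "hand": 0.27},
    {"dp": [0, 0, 0], "roll": 0.121, "hand": 0.27},
    {"dp": [0, 0, 0], "roll": 0.121, "hand": 0.27},
    {"dp": [0, 0, 0], "roll": 0.121, "hand": 0.27},
    {"dp": [0, 0, 0], "roll": 0.121, "hand": 0.27}
  ]
}}

```text
clock: 21.27
tool_pos: [0.5555, 0.0813, 0.182]
orientation: [-2.197, -2.245, 0.001]
ft_force: [-0.3, -0.2, 0.8]
grip_width: 0.366
finger_force: 0.0
```

{"fn": "step_arm", "kwargs": {
  "series": [
    {"dp": [0, 0, 0], "roll": 0.121, "hand": 0.27},
    {"dp": [0, 0, 0], "roll": 0.121, "hand": 0.27},
    {"dp": [0, 0.002, 0], "roll": 0.121, "hand": 0.27},
    {"dp": [0, 0, 0], "roll": 0, "hand": 0.27}
  ]
}}

```text
clock: 21.6
tool_pos: [0.5577, 0.0809, 0.182]
orientation: [-2.564, -1.816, 0.0]
ft_force: [-1.0, 0.4, -0.6]
grip_width: 0.364
finger_force: 0.0
```

```bash
python3 -c "
from h import *
look2('s13.png')"
```

```text
tool [0.5575 0.0809 0.182 ] r 0.0653 th -2.742 yaw -0.330 F [ 0.3 -0.5 -0. ] q6 0.28 handle th -2.69 (-2.70..-2.68) lag 0.05
```

{"fn": "step_arm", "kwargs": {
  "series": [
    {"dp": [0, 0, 0.004], "roll": 0, "hand": 0.27},
    {"dp": [0, 0, 0.004], "roll": 0, "hand": 0.27},
    {"dp": [0, 0, 0.004], "roll": 0, "hand": 0.27},
    {"dp": [0, -0.0024, 0], "roll": 0, "hand": 0.27},
    {"dp": [-0.0005, -0.0078, -0.0001], "roll": -0.12, "hand": 0.27},
    {"dp": [-0.0005, -0.0078, -0.0001], "roll": -0.12, "hand": 0.27},
    {"dp": [0, 0, 0], "roll": 0, "hand": 0.27}
  ]
}}

```text
clock: 22.23
tool_pos: [0.5384, 0.0857, 0.1702]
orientation: [-2.309, -2.129, 0.001]
ft_force: [0.5, -0.5, 0.1]
grip_width: 0.364
finger_force: 0.0
```

```bash
python3 -c "
from h import *
look2('s14.png')"
```

```text
tool [0.539  0.0855 0.1704] r 0.0657 th -3.033 yaw -0.088 F [ 0.  -0.6 -1.2] q6 0.04 handle th -2.95 (-2.95..-2.95) lag 0.08
```

{"fn": "step_arm", "kwargs": {
  "series": [
    {"dp": [-0.0005, -0.0078, -0.0001], "roll": -0.12, "hand": 0.27},
    {"dp": [-0.0005, -0.0078, -0.0001], "roll": -0.12, "hand": 0.27},
    {"dp": [-0.0005, -0.0078, -0.0001], "roll": -0.12, "hand": 0.27},
    {"dp": [0, 0, 0], "roll": 0, "hand": 0.27}
  ]
}}

```text
clock: 22.62
tool_pos: [0.5158, 0.0831, 0.1709]
orientation: [-1.896, -2.505, -0.0]
ft_force: [0.3, -0.7, -0.5]
grip_width: 0.368
finger_force: 0.0
```

```bash
python3 -c "
from h import *
look2('s15.png')"
```

```text
tool [0.5163 0.083  0.1709] r 0.0654 th 2.900 yaw 0.269 F [ 0.  -0.1 -0.7] q6 -0.32 handle th 2.97 (2.96..2.98) lag 0.07
```

{"fn": "step_arm", "kwargs": {
  "series": [
    {"dp": [-0.0005, -0.0078, 0], "roll": -0.12, "hand": 0.27},
    {"dp": [-0.0005, -0.0078, -0.0001], "roll": -0.12, "hand": 0.27},
    {"dp": [-0.0005, -0.0078, -0.0001], "roll": -0.12, "hand": 0.27},
    {"dp": [0, 0, 0], "roll": 0, "hand": 0.27}
  ]
}}

```text
clock: 23.0
tool_pos: [0.4953, 0.0725, 0.1711]
orientation: [1.421, 2.802, 0.0]
ft_force: [-0.6, 0.2, -0.9]
grip_width: 0.365
finger_force: 0.0
```

```bash
python3 -c "
from h import *
look2('s16.png')"
```

```text
tool [0.4956 0.0725 0.171 ] r 0.0651 th 2.543 yaw 0.627 F [-0.1 -0.1  0.3] q6 -0.70 handle th 2.55 (2.50..2.60) lag 0.01
```

{"fn": "step_arm", "kwargs": {
  "series": [
    {"dp": [-0.0005, -0.0078, -0.0001], "roll": -0.12, "hand": 0.27},
    {"dp": [-0.0005, -0.0078, -0.0001], "roll": -0.12, "hand": 0.27},
    {"dp": [0, 0, 0], "roll": 0, "hand": 0.27}
  ]
}}

```text
clock: 23.3
tool_pos: [0.4839, 0.0615, 0.1709]
orientation: [-1.076, -2.951, 0.001]
ft_force: [0.3, 0.8, 0.2]
grip_width: 0.366
finger_force: 0.0
```

```bash
python3 -c "
from h import *
look2('s17.png');prof()"
```

```text
tool [0.4843 0.0618 0.171 ] r 0.0649 th 2.303 yaw 0.866 F [ 0.4 -0.5  0.1] q6 -0.97 handle th 2.19 (2.10..2.28) lag -0.11
[[  2.01  63.    60.    59.    59.    59.  ]
 [  2.11  55.    55.    61.    58.    76.  ]
 [  2.21  57.    59.    56.    54.    98.  ]
 [  2.31  60.    61.    59.    56.   105.  ]
 [  2.41  55.    57.    59.    76.   111.  ]
 [  2.51  59.    59.    54.    94.   104.  ]
 [  2.61  61.    58.    59.   105.   117.  ]
 [  2.71  58.    66.    81.   118.   150.  ]
 [  2.81  75.    99.   130.   154.   150.  ]
 [  2.91 116.   151.   168.   192.   182.  ]]
```

{"fn": "step_arm", "kwargs": {
  "series": [
    {"dp": [-0.0005, -0.0078, -0.0001], "roll": -0.12, "hand": 0.27},
    {"dp": [-0.0005, -0.0078, -0.0001], "roll": -0.12, "hand": 0.27},
    {"dp": [0, 0, 0], "roll": 0, "hand": 0.27}
  ]
}}

```text
clock: 23.65
tool_pos: [0.4756, 0.0484, 0.1712]
orientation: [-0.714, -3.059, 0.001]
ft_force: [0.1, -0.4, -0.0]
grip_width: 0.363
finger_force: 0.0
```

```bash
python3 -c "
from h import *
look2('s18.png');prof()"
```

```text
tool [0.476  0.0488 0.1713] r 0.0648 th 2.064 yaw 1.106 F [-0.3  0.8  0.5] q6 -1.24 handle th 2.11 (2.06..2.16) lag 0.05
[[  1.77  66.    93.    95.    89.    84.  ]
 [  1.87  68.    61.    62.    57.    68.  ]
 [  1.97  57.    61.    56.    55.    79.  ]
 [  2.07  56.    57.    57.    63.    95.  ]
 [  2.17  54.    56.    56.    79.    98.  ]
 [  2.27  57.    56.    59.    95.   100.  ]
 [  2.37  56.    57.    62.    98.   104.  ]
 [  2.47  56.    56.    79.   100.   102.  ]
 [  2.57  57.    55.    96.   108.   107.  ]
 [  2.67  57.    68.   107.   107.   104.  ]
 [  2.77  78.    95.   108.   107.   107.  ]]
```

{"fn": "step_arm", "kwargs": {
  "series": [
    {"dp": [-0.0005, -0.0078, -0.0001], "roll": -0.12, "hand": 0.27},
    {"dp": [-0.0005, -0.0078, -0.0001], "roll": -0.12, "hand": 0.27},
    {"dp": [0, 0, 0], "roll": 0, "hand": 0.27}
  ]
}}

```text
clock: 24.0
tool_pos: [0.4708, 0.0337, 0.1715]
orientation: [0.342, 3.123, -0.001]
ft_force: [-0.7, -0.3, 0.8]
grip_width: 0.364
finger_force: 0.0
```

```bash
python3 -c "
from h import *
look2('s19.png');prof()"
```

```text
tool [0.4709 0.0342 0.1715] r 0.0647 th 1.824 yaw 1.346 F [ 0.8 -0.   0.4] q6 -1.51 handle th 2.15 (2.06..2.24) lag 0.33
[[  1.53  66.    98.   201.   192.   116.  ]
 [  1.63  66.   148.   199.   147.    96.  ]
 [  1.73  68.   121.    98.    87.    83.  ]
 [  1.83  73.    90.    66.    65.    77.  ]
 [  1.93  59.    61.    66.    58.    66.  ]
 [  2.03  56.    57.    58.    55.    61.  ]
 [  2.13  54.    57.    58.    53.    55.  ]
 [  2.23  57.    53.    54.    55.    56.  ]
 [  2.33  57.    58.    53.    57.    57.  ]
 [  2.43  53.    58.    66.    55.    60.  ]]
```

The handle stayed behind at about 2.15 with no finger occlusion, so it dropped and the fingers passed over it. I'll lift clear and measure the crank precisely.

{"fn": "step_arm", "kwargs": {
  "series": [
    {"dp": [0, 0, -0.025], "roll": 0, "hand": 0.27},
    {"dp": [0, 0, -0.025], "roll": 0, "hand": 0.27},
    {"dp": [-0.009, -0.038, 0], "roll": 0, "hand": 0.27},
    {"dp": [-0.009, -0.038, 0], "roll": 0, "hand": 0.27},
    {"dp": [-0.009, -0.038, 0], "roll": 0, "hand": 0.27},
    {"dp": [-0.009, -0.038, 0], "roll": 0, "hand": 0.27},
    {"dp": [-0.009, -0.038, 0], "roll": 0, "hand": 0.27},
    {"dp": [0, 0, 0], "roll": 0, "hand": 0.27}
  ]
}}

```text
clock: 24.77
tool_pos: [0.4742, -0.1673, 0.2212]
orientation: [0.358, 3.121, -0.005]
ft_force: [0.2, 0.3, 0.5]
grip_width: 0.365
finger_force: 0.0
```

```bash
python3 -c "
from h import *
s,P,r,th,yaw=tool();print(P,yaw)
t=grab('top','t3.png');b=grab('side','s20.png')
a=t['image'][195:245,245:335,::-1];c=b['image'][165:215,245:335,::-1]
im=np.vstack([cv2.convertScaleAbs(cv2.resize(a,None,fx=6,fy=6,interpolation=3),alpha=1.5),cv2.resize(c,None,fx=6,fy=6,interpolation=3)])
for d,o,y in((t,(245,195),0),(b,(245,165),300)):
  for tt in(2.0,2.15,2.3):
    q=(proj(d,[*hpos(tt),.2065])-o+.5)*6;cv2.circle(im,(int(q[0]),int(q[1]+y)),2,(0,0,255),-1)
cv2.imwrite('pics/c8.png',im)"
```

```text
[ 0.47418666 -0.16733985  0.22118861] 1.3426232935733142
```

View pics/c8.png

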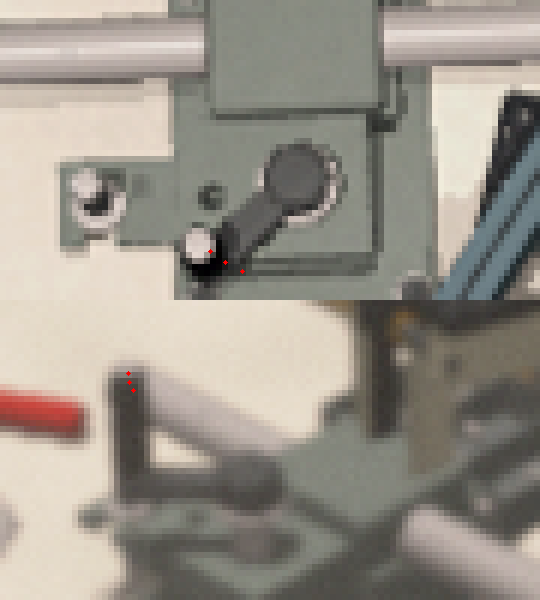

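The top view shows the pin parked in the bracket (97,200), the crank at lower left with the handle top at (201,243), and the hub at (297,178). Nothing else has moved.

```bash
python3 -c "
from h import *
t=grab('top');g=t['image'].mean(2)
# pale disc centroid of handle top, dark hub centroid
sub=g[230:240,274:283];w=np.clip(sub-120,0,None);yy,xx=np.mgrid[230:240,274:283];u=(w*xx).sum()/w.sum();v=(w*yy).sum()/w.sum();print(u,v,sub.astype(int))
h=onz(t,u,v,.2065);hb=onz(t,245+297/6-.5,195+178/6-.5,.147)
for c in(hb[:2],AX,np.array([.5325,.02])):
  l=h[:2]-c;x=np.cos(YAW)*l[0]+np.sin(YAW)*l[1];y=-np.sin(YAW)*l[0]+np.cos(YAW)*l[1]
  print(h,c,np.hypot(*l),np.arctan2(-x,-y))
"
```

```text
277.40769230769234 235.64153846153846 [[ 89  89  90  91  90  85  83  88  92]
 [ 91  90  90  93  93  94  95  90  61]
 [ 91  89  84  58  63  81  93  76  34]
 [ 92  88  94 119 114  88  50  42  33]
 [ 86  81 125 133 134 120  55  19  37]
 [ 63  72 135 133 135 133  93   6  27]
 [ 56  70 143 138 141 136  88   2  22]
 [ 91  51 107 144 141 102  44   7  17]
 [ 91  29  41  86  83  43   0   5  13]
 [ 94  52  18   0   1   4   0   6  15]]
[0.48651629 0.06807869 0.2065    ] [0.53146713 0.02021551] 0.06566172106529149 2.419562487232959
[0.48651629 0.06807869 0.2065    ] [0.534 0.02 ] 0.06757413384249594 2.3944205479416945
[0.48651629 0.06807869 0.2065    ] [0.5325 0.02  ] 0.06652865875068473 2.410463094156841
```

The drop is at about θ = 2.40, roughly 0.74 turn back. I'll return and straddle deeply without gripping, push forward one turn, and grip at the same handle spot.

{"fn": "step_arm", "kwargs": {
  "series": [
    {"dp": [0.0058, 0.0331, 0], "roll": 0, "hand": 0.1},
    {"dp": [0.0058, 0.0331, 0], "roll": 0, "hand": 0.1},
    {"dp": [0.0058, 0.0331, 0], "roll": 0, "hand": 0.1},
    {"dp": [0.0058, 0.0331, 0], "roll": 0, "hand": 0.1},
    {"dp": [0.0058, 0.0331, 0], "roll": 0, "hand": 0.1},
    {"dp": [0.0058, 0.0331, 0], "roll": 0, "hand": 0.1},
    {"dp": [0.0056, 0.0331, 0], "roll": 0.1126, "hand": 0.1},
    {"dp": [0, 0, 0], "roll": 0.1126, "hand": 0.1},
    {"dp": [0, 0, 0], "roll": 0.1126, "hand": 0.1},
    {"dp": [0, 0, 0], "roll": 0.1126, "hand": 0.1},
    {"dp": [0, 0, 0], "roll": 0.1126, "hand": 0.1},
    {"dp": [0, 0, 0], "roll": 0, "hand": 0.1}
  ]
}}

```text
clock: 25.92
tool_pos: [0.4832, 0.0761, 0.2216]
orientation: [-1.199, -2.904, -0.001]
ft_force: [-0.2, -0.6, 0.8]
grip_width: 0.45
finger_force: 0.0
```

```bash
python3 -c "
from h import *
s,P,r,th,yaw=tool();print(P,r,th,yaw,s['joints'][[0,5]])
d=np.array([.487,.0675])-P[:2];y=np.array([np.cos(yaw),np.sin(yaw)]);print('dp',d@[-y[1],y[0]],d@y)"
```

```text
[0.48324401 0.0761291  0.22161381] 0.07567460963000212 2.4384221041282936 0.7877787773094271 [-0.07269881 -0.86056553]
dp -0.008749354485814608 -0.0034666423435866737
```

{"fn": "step_arm", "kwargs": {
  "series": [
    {"dp": [-0.0087, -0.0035, 0], "roll": 0, "hand": 0.1},
    {"dp": [0, 0, 0.02], "roll": 0, "hand": 0.1},
    {"dp": [0, 0, 0.02], "roll": 0, "hand": 0.1},
    {"dp": [0, 0, 0.006], "roll": 0, "hand": 0.1},
    {"dp": [0, 0, 0.004], "roll": 0, "hand": 0.1},
    {"dp": [0, 0, 0.004], "roll": 0, "hand": 0.1},
    {"dp": [0, 0, 0], "roll": 0, "hand": 0.1}
  ]
}}

```text
clock: 26.5
tool_pos: [0.4878, 0.0652, 0.1674]
orientation: [-1.193, -2.906, 0.0]
ft_force: [-0.7, 0.2, -0.1]
grip_width: 0.451
finger_force: 0.0
```

```bash
python3 -c "
from h import *
look2('s21.png')"
```

```text
tool [0.4881 0.0652 0.1679] r 0.0645 th 2.380 yaw 0.792 F [1.1 0.8 0.4] q6 -0.89 handle th 2.18 (2.08..2.28) lag -0.20
```

{"fn": "step_arm", "kwargs": {
  "series": [
    {"dp": [0, 0, 0.003], "roll": 0, "hand": 0.1},
    {"dp": [0, 0, 0.007], "roll": 0, "hand": 0.1},
    {"dp": [0, 0, 0.015], "roll": 0, "hand": 0.1},
    {"dp": [0, 0, 0.015], "roll": 0, "hand": 0.27},
    {"dp": [0, 0, 0], "roll": 0, "hand": 0.27},
    {"dp": [0, 0, 0], "roll": 0, "hand": 0.27}
  ]
}}

```text
clock: 27.05
tool_pos: [0.4871, 0.0653, 0.127]
orientation: [-1.193, -2.904, 0.001]
ft_force: [0.1, 0.6, -0.0]
grip_width: 0.374
finger_force: 0.0
```

{"fn": "step_arm", "kwargs": {
  "series": [
    {"dp": [-0.0005, 0.0078, 0], "roll": 0.12, "hand": 0.27},
    {"dp": [-0.0005, 0.0078, 0], "roll": 0.12, "hand": 0.27},
    {"dp": [-0.0005, 0.0078, 0], "roll": 0.12, "hand": 0.27},
    {"dp": [-0.0005, 0.0078, 0], "roll": 0.12, "hand": 0.27},
    {"dp": [-0.0005, 0.0078, 0], "roll": 0.12, "hand": 0.27},
    {"dp": [-0.0005, 0.0078, 0], "roll": 0.12, "hand": 0.27},
    {"dp": [-0.0005, 0.0078, 0], "roll": 0.12, "hand": 0.27},
    {"dp": [-0.0005, 0.0078, 0], "roll": 0.12, "hand": 0.27},
    {"dp": [0, 0, 0], "roll": 0, "hand": 0.27}
  ]
}}

```text
clock: 27.8
tool_pos: [0.5467, 0.0833, 0.1282]
orientation: [2.404, 2.02, 0.002]
ft_force: [0.2, -0.2, 0.9]
grip_width: 0.367
finger_force: 0.0
```

```bash
python3 -c "
from h import *
look2('s22.png');prof()"
```

```text
tool [0.5461 0.0833 0.1282] r 0.0645 th -2.921 yaw -0.167 F [ 0.2  0.6 -0.3] q6 0.12 handle th -3.11 (-3.14..-3.08) lag -0.19
[[ -3.23 123.   102.    94.   102.   102.  ]
 [ -3.13  86.    84.    76.    72.    72.  ]
 [ -3.03  53.    55.    57.    54.    77.  ]
 [ -2.93  54.    54.    59.    61.    79.  ]
 [ -2.83 126.   140.   140.   144.   147.  ]
 [ -2.73 200.   122.   149.   148.   155.  ]
 [ -2.63 193.    83.    67.    67.    67.  ]
 [ -2.53 173.   110.   103.   100.    99.  ]
 [ -2.43 204.   180.   147.   149.   148.  ]
 [ -2.33 207.   205.   202.   203.   207.  ]]
```

{"fn": "step_arm", "kwargs": {
  "series": [
    {"dp": [-0.0005, 0.0078, 0], "roll": 0.12, "hand": 0.27},
    {"dp": [-0.0005, 0.0078, 0], "roll": 0.12, "hand": 0.27},
    {"dp": [-0.0005, 0.0078, 0], "roll": 0.12, "hand": 0.27},
    {"dp": [-0.0005, 0.0078, 0], "roll": 0.12, "hand": 0.27},
    {"dp": [-0.0005, 0.0078, 0], "roll": 0.12, "hand": 0.27},
    {"dp": [-0.0005, 0.0078, 0], "roll": 0.12, "hand": 0.27},
    {"dp": [-0.0005, 0.0078, 0], "roll": 0.12, "hand": 0.27},
    {"dp": [-0.0005, 0.0078, 0], "roll": 0.12, "hand": 0.27},
    {"dp": [-0.0005, 0.0078, 0], "roll": 0.12, "hand": 0.27},
    {"dp": [-0.0005, 0.0078, 0], "roll": 0.12, "hand": 0.27},
    {"dp": [-0.0005, 0.0078, 0], "roll": 0.12, "hand": 0.27},
    {"dp": [0, 0, 0], "roll": 0, "hand": 0.27}
  ]
}}

```text
clock: 28.9
tool_pos: [0.5988, 0.0233, 0.1278]
orientation: [3.139, 0.126, 0.001]
ft_force: [0.7, -0.4, 0.0]
grip_width: 0.366
finger_force: 0.0
```

```bash
python3 -c "
from h import *
look2('s23.png')"
```

```text
tool [0.5988 0.0238 0.1279] r 0.0650 th -1.598 yaw -1.485 F [0.3 1.  0.6] q6 1.34 handle th -1.77 (-1.82..-1.72) lag -0.17
```

{"fn": "step_arm", "kwargs": {
  "series": [
    {"dp": [-0.0005, 0.0078, 0], "roll": 0.12, "hand": 0.27},
    {"dp": [-0.0005, 0.0078, 0], "roll": 0.12, "hand": 0.27},
    {"dp": [-0.0005, 0.0078, 0], "roll": 0.12, "hand": 0.27},
    {"dp": [-0.0005, 0.0078, 0], "roll": 0.12, "hand": 0.27},
    {"dp": [-0.0005, 0.0078, 0], "roll": 0.12, "hand": 0.27},
    {"dp": [-0.0005, 0.0078, 0], "roll": 0.12, "hand": 0.27},
    {"dp": [-0.0005, 0.0078, 0], "roll": 0.12, "hand": 0.27},
    {"dp": [-0.0005, 0.0078, 0], "roll": 0.12, "hand": 0.27},
    {"dp": [-0.0005, 0.0078, 0], "roll": 0.12, "hand": 0.27},
    {"dp": [-0.0005, 0.0078, 0], "roll": 0.12, "hand": 0.27},
    {"dp": [-0.0005, 0.0078, 0], "roll": 0.12, "hand": 0.27},
    {"dp": [0, 0, 0], "roll": 0, "hand": 0.27}
  ]
}}

```text
clock: 29.95
tool_pos: [0.554, -0.0424, 0.1279]
orientation: [2.559, -1.822, 0.0]
ft_force: [-0.6, -0.3, 0.3]
grip_width: 0.363
finger_force: 0.0
```

```bash
python3 -c "
from h import *
look2('s24.png')"
```

```text
tool [ 0.5546 -0.0422  0.128 ] r 0.0655 th -0.288 yaw -2.803 F [-0.3 -0.   0.5] q6 2.53 handle th -0.51 (-0.57..-0.45) lag -0.22
```

{"fn": "step_arm", "kwargs": {
  "series": [
    {"dp": [-0.0005, 0.0078, 0], "roll": 0.12, "hand": 0.27},
    {"dp": [-0.0005, 0.0078, 0], "roll": 0.12, "hand": 0.27},
    {"dp": [-0.0005, 0.0078, 0], "roll": 0.12, "hand": 0.27},
    {"dp": [0, -0.005, 0], "roll": 0, "hand": 0.2},
    {"dp": [0, 0, -0.012], "roll": 0, "hand": 0.2},
    {"dp": [0, 0, -0.02], "roll": 0, "hand": 0.2},
    {"dp": [0, 0, -0.02], "roll": 0, "hand": 0.2},
    {"dp": [0, 0, 0], "roll": 0, "hand": 0.2}
  ]
}}

```text
clock: 30.67
tool_pos: [0.5402, -0.0465, 0.1836]
orientation: [-2.198, 2.239, -0.01]
ft_force: [-0.1, 0.6, 0.3]
grip_width: 0.402
finger_force: 0.0
```

```bash
python3 -c "
from h import *
look2('s25.png')"
```

```text
tool [ 0.5392 -0.0462  0.1816] r 0.0664 th -0.047 yaw 3.122 F [ 0.4  0.8 -0.1] q6 2.87 handle th -0.05 (-0.07..-0.03) lag 0.00
```

{"fn": "step_arm", "kwargs": {
  "series": [
    {"dp": [0, 0, 0], "roll": -0.121, "hand": 0.2},
    {"dp": [0, 0, 0], "roll": -0.121, "hand": 0.2},
    {"dp": [0, 0, 0], "roll": -0.121, "hand": 0.2},
    {"dp": [0, 0, 0], "roll": -0.121, "hand": 0.2},
    {"dp": [0, 0, 0], "roll": -0.121, "hand": 0.2},
    {"dp": [0, 0, 0], "roll": -0.121, "hand": 0.2},
    {"dp": [0, 0, 0], "roll": -0.121, "hand": 0.2},
    {"dp": [0, 0, 0], "roll": -0.121, "hand": 0.2},
    {"dp": [0, 0, 0], "roll": -0.121, "hand": 0.2},
    {"dp": [0, 0, 0], "roll": -0.121, "hand": 0.2},
    {"dp": [0, 0, 0], "roll": -0.121, "hand": 0.2},
    {"dp": [0, 0, 0], "roll": -0.121, "hand": 0.2}
  ]
}}

```text
clock: 31.72
tool_pos: [0.5366, -0.0456, 0.178]
orientation: [-3.134, 0.211, 0.003]
ft_force: [-0.2, 0.7, 0.7]
grip_width: 0.398
finger_force: 0.0
```

{"fn": "step_arm", "kwargs": {
  "series": [
    {"dp": [0, 0, 0], "roll": -0.121, "hand": 0.2},
    {"dp": [0, 0, 0], "roll": -0.121, "hand": 0.2},
    {"dp": [0, 0, 0], "roll": -0.121, "hand": 0.2},
    {"dp": [0, 0, 0], "roll": -0.121, "hand": 0.2},
    {"dp": [0, 0, 0], "roll": -0.121, "hand": 0.2},
    {"dp": [0, 0, 0], "roll": -0.121, "hand": 0.2},
    {"dp": [0, 0, 0], "roll": -0.121, "hand": 0.2},
    {"dp": [0, 0, 0], "roll": -0.121, "hand": 0.2},
    {"dp": [0, 0, 0], "roll": -0.121, "hand": 0.2},
    {"dp": [0, 0, 0], "roll": -0.121, "hand": 0.2},
    {"dp": [0, 0, 0], "roll": -0.121, "hand": 0.2},
    {"dp": [0, 0, 0], "roll": -0.121, "hand": 0.2}
  ]
}}

```text
clock: 32.72
tool_pos: [0.5366, -0.0457, 0.178]
orientation: [-2.483, -1.922, 0.002]
ft_force: [0.1, 0.3, 0.1]
grip_width: 0.402
finger_force: 0.0
```

{"fn": "step_arm", "kwargs": {
  "series": [
    {"dp": [0, 0, 0], "roll": -0.121, "hand": 0.2},
    {"dp": [0, 0, 0], "roll": -0.121, "hand": 0.2},
    {"dp": [0.001, 0, 0.005], "roll": 0, "hand": 0.2},
    {"dp": [0, 0, 0.005], "roll": 0, "hand": 0.2},
    {"dp": [0, 0, 0.004], "roll": 0, "hand": 0.2},
    {"dp": [0, 0, 0.003], "roll": 0, "hand": 0.2},
    {"dp": [0, 0, 0.005], "roll": 0, "hand": 0.2},
    {"dp": [0, 0, 0.01], "roll": 0, "hand": 0.2},
    {"dp": [0, 0, 0.01], "roll": 0, "hand": 0.2},
    {"dp": [0, 0, 0.01], "roll": 0, "hand": 0.27},
    {"dp": [0, 0, 0], "roll": 0, "hand": 0.27},
    {"dp": [0, 0, 0], "roll": 0, "hand": 0.27}
  ]
}}

```text
clock: 33.72
tool_pos: [0.5361, -0.0449, 0.1264]
orientation: [-2.246, -2.194, 0.002]
ft_force: [0.2, 0.5, 0.5]
grip_width: 0.368
finger_force: 0.0
```

```bash
python3 -c "
from h import *
look2('s26.png')"
```

```text
tool [ 0.5367 -0.045   0.1271] r 0.0651 th -0.010 yaw -0.023 F [-0.3  0.3  1.1] q6 -0.27 handle th -0.11 (-0.17..-0.05) lag -0.10
```

{"fn": "step_arm", "kwargs": {
  "series": [
    {"dp": [0.0005, -0.0078, 0], "roll": 0.12, "hand": 0.27},
    {"dp": [0.0005, -0.0078, 0], "roll": 0.12, "hand": 0.27},
    {"dp": [0.0005, -0.0078, 0], "roll": 0.12, "hand": 0.27},
    {"dp": [0.0005, -0.0078, 0], "roll": 0.12, "hand": 0.27},
    {"dp": [0.0005, -0.0078, 0], "roll": 0.12, "hand": 0.27},
    {"dp": [0.0005, -0.0078, 0], "roll": 0.12, "hand": 0.27},
    {"dp": [0.0005, -0.0078, 0], "roll": 0.12, "hand": 0.27},
    {"dp": [0.0005, -0.0078, 0], "roll": 0.12, "hand": 0.27},
    {"dp": [0.0005, -0.0078, 0], "roll": 0.12, "hand": 0.27},
    {"dp": [0.0005, -0.0078, 0], "roll": 0.12, "hand": 0.27},
    {"dp": [0.0005, -0.0078, 0], "roll": 0.12, "hand": 0.27},
    {"dp": [0.0005, -0.0078, 0], "roll": 0.12, "hand": 0.27}
  ]
}}

```text
clock: 34.77
tool_pos: [0.474, 0.013, 0.1281]
orientation: [3.136, 0.16, 0.002]
ft_force: [0.4, -1.9, -2.1]
grip_width: 0.366
finger_force: 1.0
```

{"fn": "step_arm", "kwargs": {
  "series": [
    {"dp": [0.0005, -0.0078, 0], "roll": 0.12, "hand": 0.27},
    {"dp": [0.0005, -0.0078, 0], "roll": 0.12, "hand": 0.27},
    {"dp": [0.0005, -0.0078, 0], "roll": 0.12, "hand": 0.27},
    {"dp": [0.0005, -0.0078, 0], "roll": 0.12, "hand": 0.27},
    {"dp": [0.0005, -0.0078, 0], "roll": 0.12, "hand": 0.27},
    {"dp": [0.0005, -0.0078, 0], "roll": 0.12, "hand": 0.27},
    {"dp": [0, 0, 0], "roll": 0, "hand": 0.27}
  ]
}}

```text
clock: 35.35
tool_pos: [0.4863, 0.0584, 0.128]
orientation: [-2.993, 0.952, -0.002]
ft_force: [0.6, -0.5, 0.2]
grip_width: 0.367
finger_force: 0.0
```

```bash
python3 -c "
from h import *
look2('s27.png')"
```

```text
tool [0.486  0.0581 0.128 ] r 0.0613 th 2.274 yaw -2.180 F [-0.1  0.7 -0.6] q6 2.07 handle th 2.11 (1.99..2.23) lag -0.16
```

{"fn": "step_arm", "kwargs": {
  "series": [
    {"dp": [-0.0029, -0.0078, 0], "roll": 0.116, "hand": 0.27},
    {"dp": [0, 0, 0], "roll": 0, "hand": 0.27},
    {"dp": [0, 0, 0], "roll": 0, "hand": 0.27}
  ]
}}

```text
clock: 35.65
tool_pos: [0.4877, 0.0657, 0.1278]
orientation: [-2.939, 1.11, -0.001]
ft_force: [-0.9, -0.4, 0.0]
grip_width: 0.367
finger_force: 0.0
```

```bash
python3 -c "
from h import *
look2('s28.png')"
```

```text
tool [0.4876 0.0656 0.1277] r 0.0650 th 2.379 yaw -2.294 F [-0.2 -0.2  0.6] q6 2.20 handle th 2.16 (2.02..2.42) lag -0.22
```

{"fn": "step_arm", "kwargs": {
  "series": [
    {"dp": [0, -0.0008, 0], "roll": 0, "hand": 0.4},
    {"dp": [0, 0, 0], "roll": 0, "hand": 0.5},
    {"dp": [0, 0, 0], "roll": 0, "hand": 1},
    {"dp": [0, 0, 0], "roll": 0, "hand": 1},
    {"dp": [0, 0, 0], "roll": 0, "hand": 1},
    {"dp": [0, 0, 0], "roll": 0, "hand": 1},
    {"dp": [0, 0, 0], "roll": 0, "hand": 1}
  ]
}}

```text
clock: 36.28
tool_pos: [0.4882, 0.0663, 0.1275]
orientation: [2.936, -1.118, 0.0]
ft_force: [-0.1, -1.2, 1.1]
grip_width: 0.231
finger_force: 30.0
```

```bash
python3 -c "
from h import *
s,P,r,th,yaw=tool();print(P,r,th,s['ft_force'],s['grip_width']*93,s['finger_force'])
b=grab('side','s29.png');t=grab('top','t4.png')
print('bystander change', [(x,y,w,h) for x,y,w,h in (cv2.boundingRect(c) for c in cv2.findContours((cv2.absdiff(cv2.imread('pics/s29.png'),cv2.imread('pics/side0.png')).max(2)>40).astype('uint8'),0,1)[0]) if w*h>12])
print(b['image'].mean(2)[184:203,260:272].astype(int))
s=get_state();print(s['ft_force'],s['finger_force'])"
```

```text
[0.48819064 0.06627701 0.12750138] 0.06511573764900318 2.3932727977417487 [-0.13851905 -1.22247815  1.0958724 ] 21.468550253558234 30.00027447938919
bystander change [(174, 313, 29, 16), (186, 285, 21, 26), (170, 260, 25, 22), (119, 245, 14, 13), (155, 233, 3, 5), (182, 227, 103, 51), (274, 189, 6, 6), (282, 186, 7, 7), (263, 183, 19, 26), (0, 109, 43, 74), (160, 26, 124, 156), (0, 10, 41, 16), (0, 5, 76, 102), (1, 0, 180, 343)]
[[184 201 189 154 120 114 110 107 102  93 102 123]
 [187 202 187 148 117 110 107 108 105  96 100 110]
 [186 205 186 149 115 108 108 110 106 107 118 125]
 [180 203 191 152 115 107 109 109 110 117 148 170]
 [192 205 195 157 111 102 104 101 105 116 158 192]
 [206 207 198 160 108  84  82  86  84 110 161 202]
 [212 210 199 158  98  72  69  62  69  99 160 204]
 [212 208 201 161  96  61  60  57  60  92 155 202]
 [212 210 203 165 102  64  58  55  57  83 149 190]
 [213 213 206 167 106  67  58  56  60  78 123 158]
 [211 212 206 173 111  68  57  59  62  70  90 111]
 [211 212 205 173 115  71  62  62  61  67  70  71]
 [210 209 198 167 112  73  65  65  67  65  65  64]
 [203 191 178 152 113  76  70  69  70  66  67  70]
 [176 159 150 136 114  87  73  68  72  70  69  68]
 [136 127 131 135 129 103  89  83  82  79  76  73]
 [110 109 115 130 133 125 117 107  97  88  82  73]
 [ 98  99 110 126 128 123 113 107  96  88  79  78]
 [105 117 138 145 131 116 103  95  82  79  79  77]]
[ 0.37747385 -1.53948518  1.52059971] 30.000234246253967
```

Gripped on 22 mm at 30 N, with the handle back at the drop angle one full turn on. The pin is parked and the tin, spanner and other things are unmoved. Handing in.

```bash
python3 -c "
from h import *
print(workorder.hand_in())"
```

```text
the job is handed in; nothing more can be done
None
```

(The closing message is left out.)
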